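# Clamp the slide cases for curing

### The job

Freshly filled slide cases have to cure squeezed together in the crank clamp. Swing the clamp's folded crank handle up until it latches upright (folded, it locks the wheel), wind the jaw open to its stop, and stand every slide case that lies on the desk on its short thin edge on the clamp's bed, in one row between the jaws, broad faces towards the jaws and centred across the bed. With all of them standing and let go, wind the jaw shut with the latched handle until the row is firmly held, its sprung pressure plate pushed well in, then fold the handle flat again, and do not knock over the drinking glass or the amber bottle.

Things in the scene. Friction and masses are not known exactly. Their poses are not given: they have to be found in the camera images.
- clamp: Grey and white bench clamp, fixed. Origin: table level under the middle of the fixed jaw's face; x from the fixed jaw to the moving jaw and crank wheel (opening direction), y across, z up. Fixed jaw x -30..0 mm, top 80 mm above the table. Bed: flat plate without side walls, x -35..200, y -50..50 mm, top 15 mm above the table. White gear housing 90 mm square, 80 mm high, centred at x 235 mm, wheel above.
- fixed_face: The fixed jaw: a fixed upright grey block with a rubber face, 90 mm wide and 65 mm high above the bed. Origin: on the bed, at the foot of the middle of its face, which looks along the clamp's +x.
- jaw: The moving jaw's sprung pressure plate, 90 mm wide, 12 mm thick, top 80 mm above the table, rubber face looking along the clamp's -x; origin in the plane of the face. The block behind it (45 mm high) is geared to the wheel, 57.5 mm per turn. Unloaded, the faces are 30 mm apart at wheel 0 and 145 mm at the stop (wheel 12.57). Pressed, the plate gives way by up to 8 mm (3 N + 3 N/mm).
- bed (a point): Point on the bed's top, at the foot of the middle of the fixed jaw's face; axes as the clamp's.
- jaw_face (a point): Middle of the moving jaw's rubber face, about 40 mm above the bed; axes as the clamp's.
- wheel (a joint): Turn of the grey metal crank wheel (150 mm across, vertical axis) in rad: 0 at the start, at most 12.57. Growing (counter-clockwise from above) opens the jaw. At 0 the handle's hinge is on the clamp's +x side of the axis. There the folded handle locks the wheel until it is up by 0.9 rad; more than 0.4 rad from whole turns it folds freely. About 5 N at the handle turn it; it stays where left.
- wheel_axis (a point): Point on the wheel's axis at the top face of the wheel, 95 mm above the table, at x = 235 mm in the clamp's frame.
- handle_hinge (a point): Middle of the handle's hinge pin, 62 mm from the wheel axis, 121 mm above the table; turns with the wheel. Its x axis points outward from the wheel axis, its y axis lies along the hinge pin, z up.
- handle (a joint): Swing of the folding crank handle in rad: 0 folded flat, pointing from its hinge inward over the wheel, 26 mm above the wheel's top face; 1.571 straight up. The last 0.8 rad go stiffer, then it snaps into a sprung latch at 1.57 (latched: above 1.45). Folding it again takes a pull of a few N at the tip, inwards. In between it stays where it is left.
- handle_tip (a point): End of the handle, on its axis, 82 mm from the hinge pin. From 26 to 82 mm from the hinge the handle is a round black grip, 21 mm across, which spins freely about the handle's own axis, so it can be held while the wheel is cranked.
- case1: White plastic microscope-slide case, a closed plain box 100 x 60 x 24 mm, about 0.14 kg, paper patch on one large face; both ends and both large faces serve alike. It starts lying flat on the table, or is absent. Origin: centre of its underside as it lies; x along the 100 mm length, y along the 60 mm width, z through the 24 mm thickness.
- case2: White plastic microscope-slide case, a closed plain box 100 x 60 x 24 mm, about 0.14 kg, paper patch on one large face; both ends and both large faces serve alike. It starts lying flat on the table, or is absent. Origin: centre of its underside as it lies; x along the 100 mm length, y along the 60 mm width, z through the 24 mm thickness.
- case3: White plastic microscope-slide case, a closed plain box 100 x 60 x 24 mm, about 0.14 kg, paper patch on one large face; both ends and both large faces serve alike. It starts lying flat on the table, or is absent. Origin: centre of its underside as it lies; x along the 100 mm length, y along the 60 mm width, z through the 24 mm thickness.
- case4: White plastic microscope-slide case, a closed plain box 100 x 60 x 24 mm, about 0.14 kg, paper patch on one large face; both ends and both large faces serve alike. It starts lying flat on the table, or is absent. Origin: centre of its underside as it lies; x along the 100 mm length, y along the 60 mm width, z through the 24 mm thickness.
- case1_mid (a point): Centre of the solid of case1, 12 mm above the case's origin along its z.
- case2_mid (a point): Centre of the solid of case2, 12 mm above the case's origin along its z.
- case3_mid (a point): Centre of the solid of case3, 12 mm above the case's origin along its z.
- case4_mid (a point): Centre of the solid of case4, 12 mm above the case's origin along its z.
- petri: Flat clear plastic dish, 60 mm across, 14 mm high, lying among the cases; a bystander, in nobody's way if left there. Origin: centre of its underside.
- tumbler: Clear drinking glass, 68 mm across, 130 mm high, a bystander that must not be knocked over. Origin: centre of its underside.
- stain_bottle: Small amber glass bottle, 44 mm across, 85 mm high, a bystander that must not be knocked over. Origin: centre of its underside.
Mind the look-alikes: they are no part of the job. What is shaped like the case1 but green or red is not meant.

How it is judged:
By the outcome, as a careful person would: the job done as asked, in the order asked, and still so for the second after the job is handed in, with the robot touching nothing.
Of case1, case2, case3, case4 only 2 to 3 are there at a start; the rules pass over those that are not, and their reading is None.
At some moment in a run one of case1, case2, case3, case4 may be knocked a few centimetres aside while the robot is not near it.
It also fails if it takes over 210 s, if anything falls off the work surface, if the arm or the gripper's body presses on something with over 40 N, if the wrist force passes 120 N, or if a joint passes its speed limit or range.

### The arm

A 6-joint arm with a two-finger parallel gripper is mounted at the origin on the work surface. World frame = base frame: x ahead of the robot, y to its left, z up, the work surface at z = 0. Lengths are in m, angles in rad, forces in N, time in s.
With the tool pointing down it reaches from about 0.425 to 1.125 m from the base axis. Payload 14.9 kg.
Tool frame: the origin (TCP) lies midway between the tips of the shut fingers; the grasp point (between the pads) lies 19 mm behind it; x points along the fingers, z is the direction in which the jaws open and shut, and the axes are right-handed (so a half turn about x gives the same grasp; the last joint's range is limited). The gripper opens to 91 mm and grips with 3 to 60 N. Pads are 32 mm wide; open, the fingers measure 118 mm over their backs; the gripper's body (76 mm by 178 mm) begins 60 mm behind the grasp point.
Start: joints at [1.254, 0.379, 1.734, -0, 1.028, -0.033], TCP at [0.196, 0.672, 0.214] pointing down, gripper open.
Joint ranges: [-2.77, 2.77], [-0.74, 2.19], [0, 2.66], [-1.06, 4.2], [0.31, 2.87], [-3.08, 3.08]. Speed limits (rad/s): [1.89, 1.89, 2.39, 3.14, 3.14, 3.14].

### API

Orientations are given as a unit quaternion [w, x, y, z].
In Python, from rig import r gives the robot as it stands.
- The arm moves only by the tool servo_tool, never from a script. Its argument "plan" is a list that holds one entry, the list of rows, each a list of 7 numbers: the shift along the tool's x, y, z in m, then the turn, a rotation vector about the tool's x, y, z in degrees, then the opening in per cent of the stroke, from 0 (shut) to 100 (fully open). In form: [[[x, y, z, wx, wy, wz, gripper], ...]]. A call has 1 to 8 rows; each row shifts and turns the commanded pose from where the row before left it, along the tool's axes as they then stand; what a row does not reach is not made up. A row lasts 1/8 s, in which the tool goes at most 62.5 mm and 10.7 degrees, less where a joint would pass 70% of its speed; a pose out of reach is approached as far as the arm can. A call is refused whole if a number of a shift passes 0.0625 or a number of a turn 10.7, either way. A call with a gripper value outside its range is refused whole. The fingers move at their own pace and stop on an object; "newtons" is the grip in N (left out, the last holds). Time passes only in rows, so rows that do not move let the fingers close. It gives the time, the measured TCP pose, the force and the opening at its end, in the units of the state.
- r.get_obs(): the state, without advancing time (a new reading comes with each control period).
- r.camera(name): name is "scene" or "top"; returns the picture (420x560x3 uint8, blue, green, red); there is no depth.
- r.calibration(name): a dict with "fx", "fy", "cx", "cy" (pixels), "world_to_cam" (4x4, takes a point from world to camera coordinates). Camera axes: x right, y down, z forward; pixel columns grow to the right and rows downward; lengths in m; the calibration is good to about 2 mm. A picture is of the moment at which its call begins. calibration takes no time and is no camera call.
- r.hand_in(): hands the job in, once; it reports no verdict.
Trained networks look in the newest picture that a camera, given by its name, has taken for a name from the list of things; names that differ only in an ending like _2 or _b are one class to them, and where a whole thing is asked for, a point or a joint stands for the part that bears it (a point fixed in the world has none). Each returns a list of dicts, best first, with "p" (0 to 1); they miss things now and then, are a little off and sometimes report something else, mostly with a low value. They report only what shows in the picture. A call takes as long as a camera call. They do not tell look-alikes from the thing itself.
- r.spot_in(camera, target): "location" ([row, column] in pixels, amid what is visible of it).
- r.cut_out(camera, target): "region" (420x560 bool, what is visible of it) and "location" ([row, column] in pixels, amid what is visible of it).
- r.mark_of(camera, target): "location" ([row, column] in pixels: a listed point, or the origin of a listed thing).
The state is a dict: "clock": time; "joint_pos": joint angles; "qvel": joint speeds; "joint_efforts": joint torques, N m; "eef_pos": TCP position; "tool_rot": TCP orientation; "contact_force": force on the tool from outside, world axes, zero at the start; "ft_torque": the same for the moment, N m; "opening": finger opening in m.
Only numpy, scipy, OpenCV 4.12 (cv2) and the standard library are available. Lean on these libraries where they do the work, as an engineer would, in place of code of your own. Each camera call takes 0.05 s, during which the arm holds its last target. There are 200 camera calls.

## Working session

There is one attempt and no reset: what is moved stays moved. The work goes in short steps, Python scripts to look and compute and a tool call to move; the robot and the scene stay as the last step left them, time stands still between calls to the robot, and variables do not carry over. Pictures are saved under pics/ and viewed, about 12 in all and at most 16, crops included, and the job is handed in when it is done.

Besides the shell and the picture viewer there is one more tool, called by a JSON object that holds its "method" and its "body". servo_tool: Moves the arm, as the interface text tells. Its arguments: {"type":"object","properties":{"plan":{"type":"array"},"newtons":{"type":"number"}},"required":["plan"]}

```bash
ls; mkdir -p pics
python3 - <<'E'
from rig import r
import cv2,numpy as np
o=r.get_obs();print({k:np.round(v,3) for k,v in o.items()})
for c in("scene","top"):
    cv2.imwrite(f"pics/{c}0.png",r.camera(c)); k=r.calibration(c);print(c,k["fx"],k["fy"],k["cx"],k["cy"]);print(np.round(k["world_to_cam"],3))
    for t in["wheel_axis","handle_hinge","handle_tip","bed","case1","case2","petri","tumbler","stain_bottle","clamp","jaw_face"]:
        print(c,t,[(np.round(d["location"]),round(d["p"],2)) for d in r.mark_of(c,t)][:5])
E
```

```text
pics
{'clock': np.float64(0.0), 'joint_pos': array([ 1.254,  0.379,  1.735,  0.   ,  1.028, -0.033]), 'qvel': array([ 0.   ,  0.002, -0.001,  0.   , -0.001,  0.   ]), 'joint_efforts': array([ 6.0000e-03, -7.6374e+01, -4.3435e+01,  6.5000e-02,  4.2000e-02,
       -0.0000e+00]), 'eef_pos': array([0.196, 0.672, 0.213]), 'tool_rot': array([ 0.565, -0.424,  0.566,  0.424]), 'contact_force': array([ 0.221, -0.57 ,  0.166]), 'ft_torque': array([ 0.001,  0.006, -0.014]), 'opening': np.float64(0.091)}
scene 392.8911852207753 392.8911852207753 277.02712243287885 203.5858021377164
[[-0.196  0.981  0.016  0.083]
 [ 0.796  0.168 -0.581 -0.368]
 [-0.573 -0.101 -0.813  1.195]
 [ 0.     0.     0.     1.   ]]
scene wheel_axis [(array([228., 384.]), 0.59)]
scene handle_hinge [(array([225., 418.]), 0.75)]
scene handle_tip [(array([216., 380.]), 0.93)]
scene bed [(array([223., 269.]), 0.6)]
scene case1 [(array([169., 150.]), 0.96), (array([138., 201.]), 0.92), (array([251., 174.]), 0.83), (array([186., 207.]), 0.56)]
scene case2 [(array([169., 150.]), 0.96), (array([138., 201.]), 0.92), (array([251., 17
[... 699 characters left out ...]
), 0.92), (array([210., 262.]), 0.71)]
top handle_tip [(array([203., 170.]), 0.82), (array([254., 402.]), 0.7)]
top bed [(array([205., 265.]), 0.61)]
top case1 [(array([242., 334.]), 0.92), (array([168., 346.]), 0.88), (array([251., 402.]), 0.65), (array([310., 368.]), 0.6)]
top case2 [(array([242., 334.]), 0.92), (array([168., 346.]), 0.88), (array([251., 402.]), 0.65), (array([310., 368.]), 0.6)]
top petri [(array([215., 372.]), 0.88), (array([242., 336.]), 0.65), (array([254., 400.]), 0.46)]
top tumbler [(array([115., 271.]), 0.87)]
top stain_bottle [(array([125., 191.]), 0.73), (array([214., 371.]), 0.24)]
top clamp [(array([210., 266.]), 0.66)]
top jaw_face [(array([209., 252.]), 0.54)]
```

View pics/top0.png

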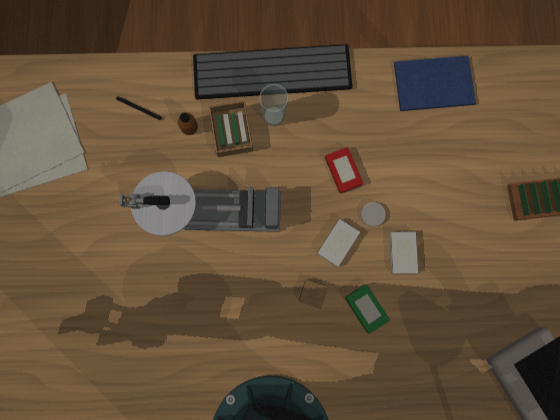

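View pics/scene0.png

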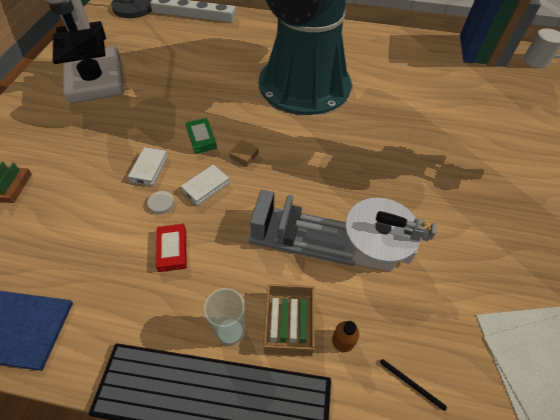

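The scene shows two white cases (top about (242,338) and (252,403)), plus red and green decoys. The clamp's x axis runs left in the top view, with the wheel at (205,163) and the folded handle pointing inward.

```bash
cat > h.py <<'E'
from rig import r
import cv2,numpy as np
from scipy.spatial.transform import Rotation as R
def back(c,rc,z):
    k=r.calibration(c);T=np.array(k["world_to_cam"])
    d=T[:3,:3].T@np.array([(rc[1]-k["cx"])/k["fx"],(rc[0]-k["cy"])/k["fy"],1]);o=-T[:3,:3].T@T[:3,3]
    return o+d*(z-o[2])/d[2]
def proj(c,p):
    k=r.calibration(c);T=np.array(k["world_to_cam"]);q=T[:3,:3]@np.array(p)+T[:3,3]
    return np.array([k["cy"]+k["fy"]*q[1]/q[2],k["cx"]+k["fx"]*q[0]/q[2]])
def tri(pts): # {cam:rc} -> 3d least squares
    from scipy.optimize import least_squares
    return least_squares(lambda p:np.concatenate([proj(c,p)-v for c,v in pts.items()]),[.6,0,.1]).x
def rot():
    return R.from_quat(r.get_obs()["tool_rot"],scalar_first=True)
def tool(dw): return rot().inv().apply(dw)   # world vector -> tool axes
E
python3 - <<'E'
from h import *
for c in("scene","top"):
    img=r.camera(c)
    for t,z in[("wheel_axis",.095),("handle_hinge",.121),("handle_tip",.121),("bed",.015),("petri",0),("tumbler",0),("stain_bottle",0),("jaw_face",.055)]:
        print(c,t,[(np.round(back(c,d["location"],z),3),round(d["p"],2)) for d in r.mark_of(c,t)][:1])
    hsv=cv2.cvtColor(img,cv2.COLOR_BGR2HSV)
    for d in r.cut_out(c,"case1"):
        m=d["region"].astype(np.uint8);q=hsv[d["region"]]
        pts=np.argwhere(d["region"])
        w=np.array([back(c,p,.024)[:2] for p in pts],np.float32)
        rect=cv2.minAreaRect(w)
        print(c,"case",round(d["p"],2),np.round(d["location"]),"sat",np.median(q[:,1]),len(pts),np.round(rect[0],3),np.round(rect[1],3),round(rect[2],1))
E
```

```text
scene wheel_axis [(array([0.545, 0.239, 0.095]), 0.62)]
scene handle_hinge [(array([0.536, 0.295, 0.121]), 0.74)]
scene handle_tip [(array([0.534, 0.221, 0.121]), 0.65)]
scene bed [(array([ 0.526, -0.   ,  0.015]), 0.85)]
scene petri [(array([ 0.519, -0.262,  0.   ]), 0.97)]
scene tumbler [(array([ 0.78 , -0.025,  0.   ]), 0.82)]
scene stain_bottle [(array([0.746, 0.198, 0.   ]), 0.78)]
scene jaw_face [(array([0.529, 0.031, 0.055]), 0.78)]
scene case 0.79 [182. 204.] sat 27.0 1099 [ 0.456 -0.166] [0.077 0.106] 55.0
scene case 0.56 [168. 145.] sat 26.5 1008 [ 0.429 -0.32 ] [0.07  0.117] 89.6Traceback (most recent call last):
  File "<stdin>", line 10, in <module>
  File "h.py", line 5, in back
    k=r.calibration(c);T=np.array(k["world_to_cam"])
ValueError: time passes only in moves, steps and waits
```

```bash
python3 - <<'E'
s=open('h.py').read().replace("r.calibration(c)","CAL[c]").replace("def back","CAL={c:r.calibration(c) for c in('scene','top')}\ndef back",1)
open('h.py','w').write(s)
E
python3 - <<'E'
from h import *
print(r.get_obs()["clock"])
c="top"
img=r.camera(c)
for t,z in[("wheel_axis",.095),("handle_hinge",.121),("handle_tip",.121),("bed",.015),("petri",0),("tumbler",0),("stain_bottle",0),("jaw_face",.055)]:
    print(c,t,[(np.round(back(c,d["location"],z),3),round(d["p"],2)) for d in r.mark_of(c,t)][:1])
hsv=cv2.cvtColor(img,cv2.COLOR_BGR2HSV)
for d in r.cut_out(c,"case1"):
    q=hsv[d["region"]]
    w=np.array([back(c,p,.024)[:2] for p in np.argwhere(d["region"])],np.float32)
    rect=cv2.minAreaRect(w)
    print("case",round(d["p"],2),np.round(d["location"]),"sat",np.median(q[:,1]),np.round(rect[0],3),np.round(rect[1],3),round(rect[2],1))
for d in r.cut_out(c,"clamp")[:1]:
    w=np.array([back(c,p,.05)[:2] for p in np.argwhere(d["region"])],np.float32);print(cv2.minAreaRect(w))
E
```

```text
1.7
top wheel_axis [(array([0.535, 0.233, 0.095]), 0.78)]
top handle_hinge [(array([0.546, 0.295, 0.121]), 0.61)]
top handle_tip [(array([0.532, 0.222, 0.121]), 0.68)]
top bed [(array([ 0.532, -0.003,  0.015]), 0.93)]
top petri [(array([ 0.515, -0.258,  0.   ]), 0.97)]
top tumbler [(array([ 0.772, -0.025,  0.   ]), 0.83)]
top stain_bottle [(array([0.75 , 0.185, 0.   ]), 0.81)]
top jaw_face [(array([0.524, 0.031, 0.055]), 0.81)]
case 0.89 [249. 402.] sat 20.0 [ 0.419 -0.326] [0.064 0.102] 89.0
case 0.7 [170. 343.] sat 195.0 [ 0.624 -0.191] [0.102 0.063] 19.8
case 0.63 [309. 369.] sat 138.0 [ 0.291 -0.233] [0.103 0.065] 30.4
case 0.61 [240. 336.] sat 20.0 [ 0.446 -0.171] [0.06  0.103] 54.9
((0.5477845668792725, 0.16170887649059296), (0.15285830199718475, 0.3726631700992584), 1.167403221130371)
```

Run:
```python
from h import *
im=cv2.imread("pics/top0.png")[160:250,110:290]
cv2.imwrite("pics/crop1.png",cv2.resize(im,None,fx=4,fy=4,interpolation=cv2.INTER_CUBIC)*1)
```

```text
(no output)
```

View pics/crop1.png

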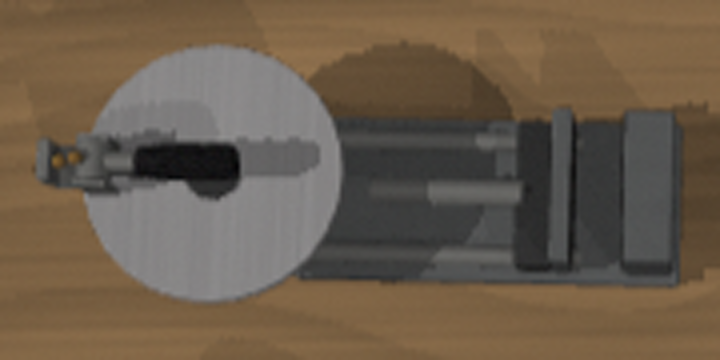

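The crop shows the wheel circle centred at about (203.1,163.2) and the fixed jaw's top face edge mid at about (207,265.6). The handle tip is at about (200.5,170), pointing inward.

Run:
```python
from h import *
f=lambda x,y,z:back("top",(160+y/4-.4,110+x/4-.4),z)
W=f(213,172.5,.095);print("wheel",W)
J=f(622.5,189,.08);print("jawface",J, "dist",np.linalg.norm((W-J)[:2]))
d=(W-J)[:2];print("ax deg from y",np.degrees(np.arctan2(d[0],d[1])))
for a,b,z in[((625,110),(621,266),.08),((300,277),(678,285),.015),((340,119),(680,120),.015)]:
  p,q=f(*a,z),f(*b,z);v=(q-p)[:2];print(p,q,np.degrees(np.arctan2(*v)),np.linalg.norm(v))
print("tip",f(240,161,.121),"hinge", f(93,165,.121))
```

```text
wheel [0.53725995 0.23469196 0.095     ]
jawface [5.25918779e-01 5.00623974e-04 8.00000000e-02] dist 0.23446578133219176
ax deg from y 2.772494707575995
[ 0.572492   -0.00170896  0.08      ] [0.48105069 0.00209014 0.08      ] -87.6209028615394 0.09152020091088378
[0.48623416 0.1971057  0.015     ] [ 0.47725977 -0.03150917  0.015     ] -177.75198143662496 0.22879094913628242
[0.58325499 0.17338012 0.015     ] [ 0.57883484 -0.0348021   0.015     ] -178.78367129680686 0.2082291306364159
tip [0.5389396  0.21442148 0.121     ] hinge [0.53815798 0.2968963  0.121     ]
```

```bash
cat >> h.py <<'E'
th=np.radians(2.4);ex=np.array([np.sin(th),np.cos(th),0]);ey=np.array([-np.cos(th),np.sin(th),0]);ez=np.array([0,0,1.]);O=np.array([.5265,.0005,0])
W=O+.235*ex
def goto(tcp,X,Z):
    "shift (start tool axes) and total rotvec deg to reach tcp with tool x=X, z=Z or -Z"
    X=np.array(X)/np.linalg.norm(X);o=r.get_obs();A=rot();best=None
    for s in(1,-1):
        z=s*np.array(Z);z=z-X*(z@X);z/=np.linalg.norm(z)
        B=R.from_matrix(np.column_stack([X,np.cross(z,X),z]));v=np.degrees((A.inv()*B).as_rotvec())
        print("  shift mm",np.round(A.inv().apply(np.array(tcp)-o["eef_pos"])*1000,1),"turn",np.round(v,1))
E
python3 - <<'E'
from h import *
print(rot().as_matrix().round(3))
goto(W+.002*ex+[0,0,.21],[0,0,-1],ey)
E
```

```text
[[-0.   -0.96  0.28]
 [ 0.    0.28  0.96]
 [-1.    0.    0.  ]]
  shift mm [   3.9 -448.5 -322. ] turn [-103.9    0.     0. ]
  shift mm [   3.9 -448.5 -322. ] turn [76.1  0.  -0. ]
```

```bash
cat >> h.py <<'E'
def frame(X,Z):
    X=np.array(X,float)/np.linalg.norm(X);z=np.array(Z,float);z=z-X*(z@X);z/=np.linalg.norm(z)
    return R.from_matrix(np.column_stack([X,np.cross(z,X),z]))
def rows(wps,start=None):
    "wps: (tcp,B,grip) -> prints rows; straight line/slerp, as many rows as the limits need (or 4th item)"
    if start is None: o=r.get_obs();p,A=o["eef_pos"],rot()
    else: p,A=start
    out=[]
    for w in wps:
        t,B,g=w[:3];t=np.array(t)
        if B is None:B=A
        v=(A.inv()*B).as_rotvec();n=w[3] if len(w)>3 else int(max(1,np.ceil(np.linalg.norm(t-p)/.05),np.ceil(np.degrees(np.linalg.norm(v))/9.5)))
        p0,A0=p,A
        for i in range(1,n+1):
            pt=p0+(t-p0)*i/n;At=A0*R.from_rotvec(v*i/n)
            s=A.inv().apply(pt-p).round(4);u=np.degrees((A.inv()*At).as_rotvec()).round(1)
            out.append(list(map(float,s+0))+list(map(float,u+0))+[g]);p=p+A.apply(s);A=A*R.from_rotvec(np.radians(u))
    for i in range(0,len(out),8):print("[["+",".join(str(x).replace(" ","") for x in out[i:i+8])+"]]")
    return p,A
DN=frame([0,0,-1],-ey)
E
python3 - <<'E'
from h import *
A=rot();B=min([frame([0,0,-1],ey),DN],key=lambda b:(A.inv()*b).magnitude());print((DN.inv()*B).magnitude())
rows([(W+.002*ex+[0,0,.19],B,100,12),(W+.002*ex+[0,0,.106],B,100,4)])
E
```

```text
0.0
[[[0.002,-0.0374,-0.0268,6.3,0.0,0.0,100],[0.002,-0.0401,-0.0226,6.4,0.0,0.0,100],[0.002,-0.0423,-0.018,6.3,0.0,0.0,100],[0.002,-0.0441,-0.0132,6.4,0.0,0.0,100],[0.002,-0.0453,-0.0082,6.3,0.0,0.0,100],[0.002,-0.0459,-0.0032,6.4,0.0,0.0,100],[0.002,-0.046,0.002,6.3,0.0,0.0,100],[0.002,-0.0454,0.007,6.4,0.0,0.0,100]]]
[[[0.002,-0.0445,0.012,6.3,0.0,0.0,100],[0.0019,-0.0428,0.0168,6.3,0.0,0.0,100],[0.002,-0.0407,0.0214,6.4,0.0,0.0,100],[0.002,-0.0381,0.0258,6.3,0.0,0.0,100],[0.021,0.0,0.0,0.0,0.0,0.0,100],[0.021,0.0,0.0,0.0,0.0,0.0,100],[0.021,0.0,0.0,0.0,0.0,0.0,100],[0.021,0.0,0.0,0.0,0.0,0.0,100]]]
```

{"method": "servo_tool", "body": {"plan": [[[0.002,-0.0374,-0.0268,6.3,0,0,100],[0.002,-0.0401,-0.0226,6.4,0,0,100],[0.002,-0.0423,-0.018,6.3,0,0,100],[0.002,-0.0441,-0.0132,6.4,0,0,100],[0.002,-0.0453,-0.0082,6.3,0,0,100],[0.002,-0.0459,-0.0032,6.4,0,0,100],[0.002,-0.046,0.002,6.3,0,0,100],[0.002,-0.0454,0.007,6.4,0,0,100]]]}}

```text
clock: 3.25
eef_pos: [0.4238, 0.381, 0.1981]
tool_rot: [0.693, -0.139, 0.693, 0.139]
contact_force: [0.6, 0.4, -0.5]
opening: 0.0911
```

{"method": "servo_tool", "body": {"plan": [[[0.002,-0.0445,0.012,6.3,0,0,100],[0.0019,-0.0428,0.0168,6.3,0,0,100],[0.002,-0.0407,0.0214,6.4,0,0,100],[0.002,-0.0381,0.0258,6.3,0,0,100],[0,0,0,0,0,0,100]]]}}

```text
clock: 3.88
eef_pos: [0.5379, 0.2354, 0.19]
tool_rot: [0.707, 0.016, 0.707, -0.016]
contact_force: [-0.4, 0.1, -1.3]
opening: 0.0909
```

Run:
```python
from h import *
o=r.get_obs();print(o["clock"],o["eef_pos"],o["joint_pos"].round(3),rot().as_matrix().round(3))
rows([(W+.002*ex+[0,0,.106],DN,100,4)])
im=r.camera("top");cv2.imwrite("pics/t2.png",im)
for c in("scene","top"):
  r.camera(c)
  for t,z in(("handle_tip",.121),):
    print(c,[(back(c,d["location"],z).round(3),round(d["p"],2)) for d in r.mark_of(c,t)][:1])
```

```text
3.875 [0.53786234 0.23536203 0.19000925] [ 0.373  0.234  1.979 -0.     0.928  0.418] [[ 0.     0.045  0.999]
 [-0.     0.999 -0.045]
 [-1.    -0.     0.   ]]
[[[0.021,0.0005,-0.0004,0.0,0.0,0.0,100],[0.021,0.0004,-0.0004,-0.1,0.0,0.0,100],[0.021,0.0005,-0.0004,0.0,0.0,0.0,100],[0.021,0.0005,-0.0003,-0.1,0.0,0.0,100]]]
scene [(array([0.528, 0.219, 0.121]), 0.6)]
top []
```

{"method": "servo_tool", "body": {"plan": [[[0.021,0.0005,0,0,0,0,100],[0.021,0.0005,0,0,0,0,100],[0.021,0.0005,0,0,0,0,100],[0.021,0,0,0,0,0,100],[0,0,0,0,0,0,0],[0,0,0,0,0,0,0],[0,0,0,0,0,0,0],[0,0,0,0,0,0,0]]], "newtons": 10}}

```text
clock: 5.12
eef_pos: [0.5368, 0.2389, 0.1066]
tool_rot: [0.707, 0.015, 0.707, -0.014]
contact_force: [-0.1, 0.5, -0.3]
opening: 0.0544
```

Run:
```python
from h import *
im=r.camera("scene");cv2.imwrite("pics/s2.png",cv2.resize(im[120:300,280:520],None,fx=3,fy=3))
o=r.get_obs();print(o["opening"],o["contact_force"])
```

```text
0.049843309640555 [ 0.4123009  -0.28268338  0.48783748]
```

View pics/s2.png

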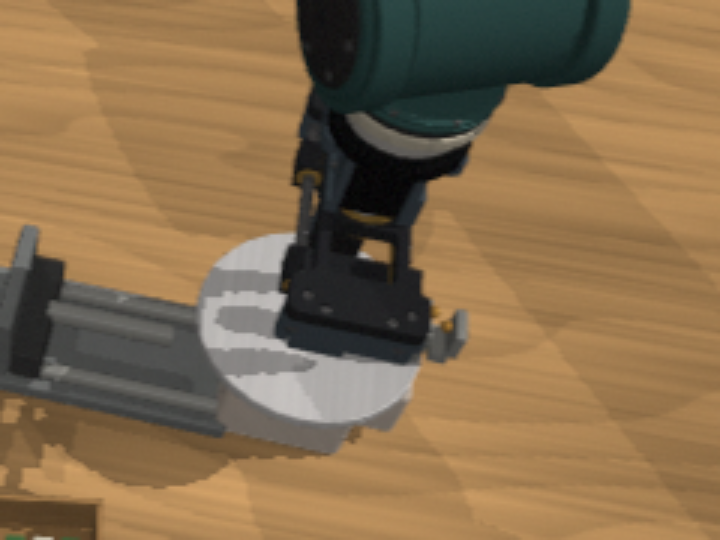

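Fingers straddle the handle and are still closing.

{"method": "servo_tool", "body": {"plan": [[[0,0,0,0,0,0,0],[0,0,0,0,0,0,0],[0,0,0,0,0,0,0],[0,0,0,0,0,0,0],[0,0,0,0,0,0,0]]]}}

```text
clock: 5.8
eef_pos: [0.538, 0.2387, 0.1066]
tool_rot: [0.708, 0.015, 0.706, -0.014]
contact_force: [8.3, -4.4, -1.2]
opening: 0.0203
```

Run:
```python
from h import *
print(r.get_obs()["eef_pos"], r.get_obs()["contact_force"],r.get_obs()["opening"])
H=W+.062*ex+[0,0,.121];g0=r.get_obs()["eef_pos"]+[0,0,.019];v=g0-H
rho=np.hypot(v@ex,v[2]);a0=np.arctan2(v[2],-(v@ex));print(rho,a0)
lat=(v@ey)*ey
wp=[]
for a in np.linspace(a0,1.62,17)[1:]:
    wp.append((H+lat+rho*(-np.cos(a)*ex+np.sin(a)*ez)-[0,0,.019],None,0,1))
rows(wp)
```

```text
[0.53797823 0.23873724 0.10656734] [ 8.2527955  -4.4313144  -1.23912944] 0.020254110727471197
0.058669123910511704 0.0779279405122697
[[[-0.0056,0.0007,0.0,0.0,0.0,0.0,0],[-0.0055,0.0013,0.0,0.0,0.0,0.0,0],[-0.0054,0.0017,0.0001,0.0,0.0,0.0,0],[-0.0052,0.0023,0.0,0.0,0.0,0.0,0],[-0.0049,0.0028,0.0,0.0,0.0,0.0,0],[-0.0046,0.0032,0.0,0.0,0.0,0.0,0],[-0.0043,0.0037,0.0,0.0,0.0,0.0,0],[-0.004,0.004,0.0,0.0,0.0,0.0,0]]]
[[[-0.0035,0.0045,0.0,0.0,0.0,0.0,0],[-0.0031,0.0047,0.0001,0.0,0.0,0.0,0],[-0.0026,0.005,0.0,0.0,0.0,0.0,0],[-0.0021,0.0053,0.0,0.0,0.0,0.0,0],[-0.0016,0.0054,0.0,0.0,0.0,0.0,0],[-0.0011,0.0055,0.0,0.0,0.0,0.0,0],[-0.0005,0.0056,0.0,0.0,0.0,0.0,0],[0.0,0.0057,0.0,0.0,0.0,0.0,0]]]
```

{"method": "servo_tool", "body": {"plan": [[[-0.0056,0.0007,0.001,0,0,0,0],[-0.0055,0.0013,0,0,0,0,0],[-0.0054,0.0017,0,0,0,0,0],[-0.0052,0.0023,0,0,0,0,0],[-0.0049,0.0028,0,0,0,0,0],[-0.0046,0.0032,0,0,0,0,0],[-0.0043,0.0037,0,0,0,0,0],[-0.004,0.004,0,0,0,0,0]]], "newtons": 25}}

```text
clock: 6.8
eef_pos: [0.539, 0.2579, 0.1454]
tool_rot: [0.707, 0.014, 0.707, -0.015]
contact_force: [7.6, -4.8, -6.3]
opening: 0.0205
```

{"method": "servo_tool", "body": {"plan": [[[-0.0035,0.0045,0,0,0,0,0],[-0.0031,0.0047,0,0,0,0,0],[-0.0026,0.005,0,0,0,0,0],[-0.0021,0.0053,0,0,0,0,0]]]}}

```text
clock: 7.3
eef_pos: [0.5397, 0.2769, 0.157]
tool_rot: [0.707, 0.014, 0.707, -0.015]
contact_force: [4.9, -12.5, 1.8]
opening: 0.0207
```

{"method": "servo_tool", "body": {"plan": [[[-0.0016,0.0054,0,0,0,0,0],[-0.0011,0.0055,0,0,0,0,0],[-0.0005,0.0056,0,0,0,0,0],[0,0.0057,0,0,0,0,0],[0,0,0,0,0,0,0]]]}}

```text
clock: 7.92
eef_pos: [0.5409, 0.3001, 0.1612]
tool_rot: [0.708, 0.014, 0.706, -0.014]
contact_force: [1.4, -4.8, 11.4]
opening: 0.0206
```

Run:
```python
from h import *
im=r.camera("scene");cv2.imwrite("pics/s3.png",cv2.resize(im[120:300,280:520],None,fx=3,fy=3))
o=r.get_obs();print(o["opening"],o["contact_force"],o["eef_pos"])
```

```text
0.02022404948790631 [ 0.42690659 -3.72781034 11.51590942] [0.5409556  0.30012031 0.16117284]
```

View pics/s3.png

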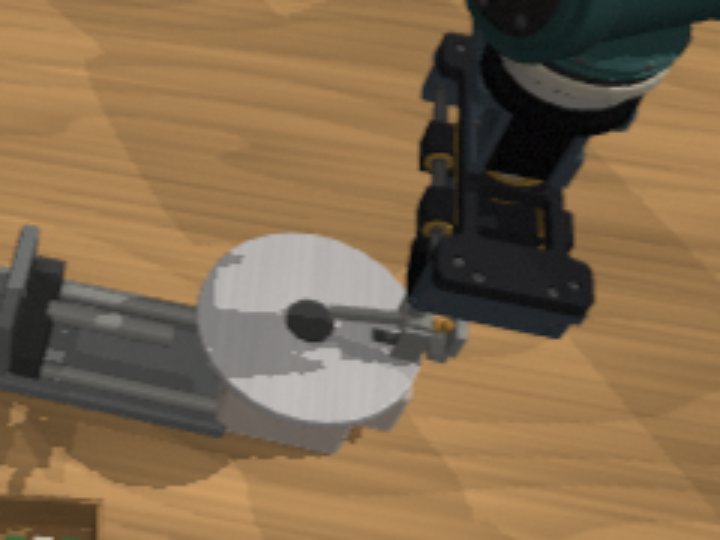

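{"method": "servo_tool", "body": {"plan": [[[0,0.003,0,0,0,0,0],[0,0.002,0,0,0,0,0],[0,0,0,0,0,0,0]]]}}

```text
clock: 8.35
eef_pos: [0.5411, 0.305, 0.1611]
tool_rot: [0.708, 0.014, 0.706, -0.015]
contact_force: [1.9, -4.9, 11.5]
opening: 0.0202
```

{"method": "servo_tool", "body": {"plan": [[[0,0.003,0,0,0,0,0],[0,0.003,0,0,0,0,0],[0,0,0,0,0,0,0]]]}}

```text
clock: 8.72
eef_pos: [0.5413, 0.3108, 0.1609]
tool_rot: [0.707, 0.014, 0.706, -0.015]
contact_force: [1.4, -6.0, 8.3]
opening: 0.0203
```

Run:
```python
from h import *
for c in("scene","top"):
  im=r.camera(c)
  if c=="top":cv2.imwrite("pics/t3.png",cv2.resize(im[140:270,70:250],None,fx=4,fy=4))
  for t in("handle_tip","handle_hinge"):
    print(c,t,[(d["location"],round(d["p"],2)) for d in r.mark_of(c,t)][:1])
```

```text
scene handle_tip [([200.4, 430.7], 0.73)]
scene handle_hinge [([224.5, 415.2], 0.74)]
top handle_tip []
top handle_hinge [([198.0, 135.6], 0.88)]
```

View pics/t3.png

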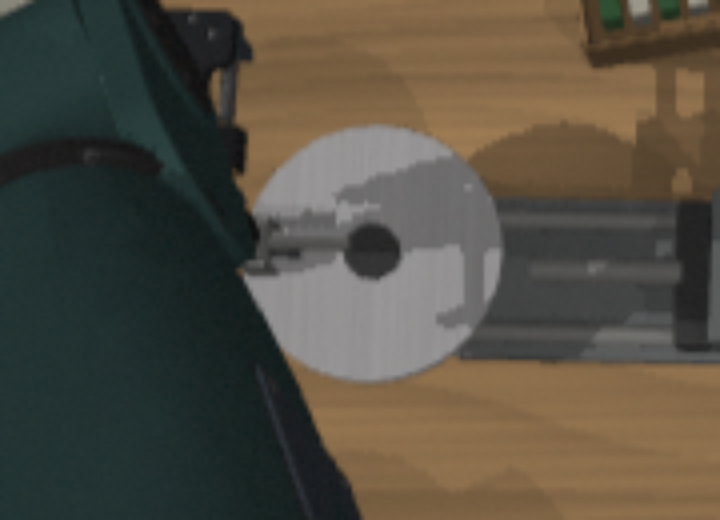

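{"method": "servo_tool", "body": {"plan": [[[0,0,0,0,0,0,60],[0,0,0,0,0,0,60],[0,0,0,0,0,0,60],[-0.04,0,0,0,0,0,60],[-0.05,0,0,0,0,0,60],[0,0.05,0,0,0,0,60],[0,0.05,0,0,0,0,60]]]}}

```text
clock: 9.9
eef_pos: [0.5449, 0.4122, 0.251]
tool_rot: [0.707, 0.015, 0.707, -0.015]
contact_force: [0.5, -1.3, 0.7]
opening: 0.0548
```

Run:
```python
from h import *
P={"handle_tip":{},"handle_hinge":{}}
for c in("scene","top"):
  im=r.camera(c)
  cv2.imwrite(f"pics/{c}4.png",im)
  for t in P:
    m=r.mark_of(c,t)
    if m:P[t][c]=np.array(m[0]["location"]);print(c,t,m[0])
for t in P:
  if len(P[t])==2:
    p=tri(P[t]);print(t,p,[proj(c,p)-P[t][c] for c in P[t]])
a=cv2.imread("pics/scene4.png")[150:280,340:470];b=cv2.imread("pics/top4.png")[140:270,80:210]
cv2.imwrite("pics/c4.png",cv2.resize(np.hstack([a,b]),None,fx=3,fy=3))
```

```text
scene handle_tip {'location': [202.2, 431.1], 'p': 0.6}
scene handle_hinge {'location': [223.5, 415.5], 'p': 0.57}
top handle_tip {'location': [193.4, 127.3], 'p': 0.55}
top handle_hinge {'location': [197.8, 133.3], 'p': 0.78}
handle_tip [0.5410618  0.29447319 0.19744776] [array([-0.12190582, -1.97667947]), array([-0.24405927, -2.42848542])]
handle_hinge [0.54328587 0.29209207 0.12979161] [array([0.0378595 , 0.63480189]), array([0.06057469, 0.76339829])]
```

View pics/c4.png

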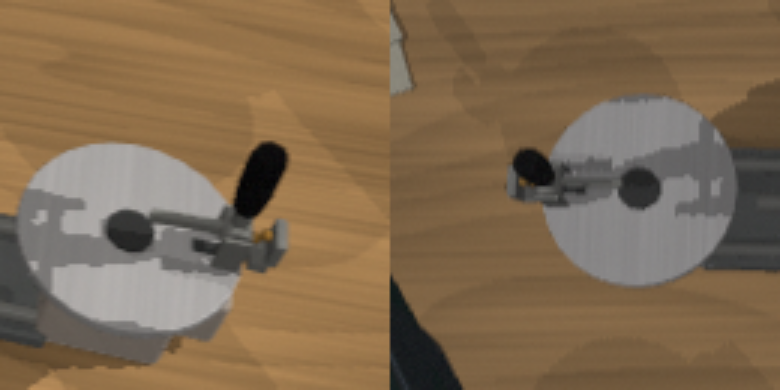

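Run:
```python
from h import *
H=W+.062*ex+[0,0,.121];print(H)
for a in(1.2,1.35,1.57):
  t=H+.082*(-np.cos(a)*ex+np.sin(a)*ez);print(a,proj("scene",t).round(1),proj("top",t).round(1))
print(proj("scene",H),proj("top",H))
```

```text
[0.53893707 0.29723948 0.121     ]
1.2 [198.  413.7] [194.5 137.6]
1.35 [198.2 421. ] [194.1 131.6]
1.57 [199.5 431.7] [193.7 122.8]
[224.60197342 417.44401011] [200.51087395 132.70531978]
```

```bash
cat >> h.py <<'E'
C=np.array([.5388,.2345,0])  # wheel axis xy refined
def crank(a0,a1,z,n,start,rad=.062):
    "angles about axis from clamp +x"
    return [(C+rad*(np.cos(a)*ex+np.sin(a)*ey)+[0,0,z],DN,0,1) for a in np.linspace(a0,a1,n+1)[1:]]
E
python3 - <<'E'
from h import *
h=C+.062*ex;print(h)
s=rows([(h+[0,0,.251],DN,60,4),(h+[0,0,.158],DN,60,2),(h+[0,0,.158],DN,0,6)])
rows(crank(0,2*np.pi,.158,16,s),s)
E
```

```text
[0.54139629 0.29644562 0.        ]
[[[-0.0003,-0.0285,0.0004,0.0,0.0,0.0,60],[-0.0003,-0.0285,0.0004,0.0,0.0,0.0,60],[-0.0003,-0.0284,0.0005,0.0,0.0,0.0,60],[-0.0003,-0.0285,0.0004,0.0,0.0,0.0,60],[0.0465,0.0,0.0,0.0,0.0,0.0,60],[0.0465,0.0,0.0,0.0,0.0,0.0,60],[0.0,0.0,0.0,0.0,0.0,0.0,0],[0.0,0.0,0.0,0.0,0.0,0.0,0]]]
[[[0.0,0.0,0.0,0.0,0.0,0.0,0],[0.0,0.0,0.0,0.0,0.0,0.0,0],[0.0,0.0,0.0,0.0,0.0,0.0,0],[0.0,0.0,0.0,0.0,0.0,0.0,0]]]
[[[0.0,-0.0047,-0.0237,0.0,0.0,0.0,0],[0.0,-0.0134,-0.0201,0.0,0.0,0.0,0],[0.0,-0.0201,-0.0135,0.0,0.0,0.0,0],[0.0,-0.0237,-0.0047,0.0,0.0,0.0,0],[0.0001,-0.0238,0.0047,0.0,0.0,0.0,0],[0.0,-0.0201,0.0134,0.0,0.0,0.0,0],[0.0,-0.0134,0.0202,0.0,0.0,0.0,0],[-0.0001,-0.0048,0.0237,0.0,0.0,0.0,0]]]
[[[0.0,0.0047,0.0237,0.0,0.0,0.0,0],[0.0,0.0135,0.0201,0.0,0.0,0.0,0],[0.0,0.0201,0.0135,0.0,0.0,0.0,0],[0.0,0.0237,0.0047,0.0,0.0,0.0,0],[0.0,0.0237,-0.0047,0.0,0.0,0.0,0],[0.0,0.0202,-0.0134,0.0,0.0,0.0,0],[0.0,0.0134,-0.0201,0.0,0.0,0.0,0],[0.0,0.0047,-0.0238,0.0,0.0,0.0,0]]]
```

{"method": "servo_tool", "body": {"plan": [[[0,-0.0285,0.0004,0,0,0,60],[0,-0.0285,0.0004,0,0,0,60],[0,-0.0284,0.0005,0,0,0,60],[0,-0.0285,0.0004,0,0,0,60],[0.0465,0,0,0,0,0,60],[0.0465,0,0,0,0,0,60],[0,0,0,0,0,0,0],[0,0,0,0,0,0,0]]], "newtons": 50}}

```text
clock: 11.2
eef_pos: [0.5424, 0.2967, 0.1588]
tool_rot: [0.707, 0.015, 0.706, -0.015]
contact_force: [0.5, 0.1, 0.3]
opening: 0.0377
```

{"method": "servo_tool", "body": {"plan": [[[0,0,0,0,0,0,0],[0,0,0,0,0,0,0],[0,0,0,0,0,0,0],[0,0,0,0,0,0,0]]]}}

```text
clock: 11.7
eef_pos: [0.5418, 0.2975, 0.1587]
tool_rot: [0.707, 0.015, 0.707, -0.014]
contact_force: [-5.8, -1.3, 11.9]
opening: 0.0204
```

{"method": "servo_tool", "body": {"plan": [[[0,-0.0047,-0.0237,0,0,0,0],[0,-0.0134,-0.0201,0,0,0,0]]]}}

```text
clock: 11.95
eef_pos: [0.4981, 0.2824, 0.1589]
tool_rot: [0.708, 0.016, 0.706, -0.013]
contact_force: [4.9, 2.5, 8.6]
opening: 0.0203
```

{"method": "servo_tool", "body": {"plan": [[[0,-0.0201,-0.0135,0,0,0,0],[0,-0.0237,-0.0047,0,0,0,0],[0,-0.0238,0.0047,0,0,0,0],[0,-0.0201,0.0134,0,0,0,0]]]}}

```text
clock: 12.45
eef_pos: [0.4939, 0.1933, 0.1589]
tool_rot: [0.708, 0.015, 0.706, -0.014]
contact_force: [3.0, 11.7, 5.2]
opening: 0.0203
```

{"method": "servo_tool", "body": {"plan": [[[0,-0.0134,0.0202,0,0,0,0],[0,-0.0048,0.0237,0,0,0,0],[0,0.0047,0.0237,0,0,0,0],[0,0.0135,0.0201,0,0,0,0]]]}}

```text
clock: 12.95
eef_pos: [0.5815, 0.1903, 0.1587]
tool_rot: [0.707, 0.015, 0.707, -0.014]
contact_force: [-18.0, 10.0, 17.6]
opening: 0.0205
```

{"method": "servo_tool", "body": {"plan": [[[0,0.0201,0.0135,0,0,0,0],[0,0.0237,0.0047,0,0,0,0],[0,0.0237,-0.0047,0,0,0,0],[0,0.0202,-0.0134,0,0,0,0],[0,0.0134,-0.0201,0,0,0,0],[0,0.0047,-0.0238,0,0,0,0]]]}}

```text
clock: 13.7
eef_pos: [0.5431, 0.2988, 0.1588]
tool_rot: [0.709, 0.015, 0.705, -0.013]
contact_force: [5.7, -1.0, 4.7]
opening: 0.0202
```

Run:
```python
from h import *
im=r.camera("scene");cv2.imwrite("pics/s5.png",cv2.resize(im[100:300,230:500],None,fx=2.5,fy=2.5))
o=r.get_obs();print(o["clock"],o["opening"],o["contact_force"],o["eef_pos"],o["joint_pos"])
print([(back("scene",d["location"],.055).round(3),d["p"]) for d in r.mark_of("scene","jaw_face")][:1])
```

```text
13.75 0.020236770765184483 [-6.08343489  5.03270283 21.30863906] [0.53979797 0.29863508 0.15855075] [4.67320727e-01 3.21110245e-01 1.93310555e+00 6.64079090e-04
 8.85601183e-01 5.07216840e-01]
[(array([0.532, 0.088, 0.055]), 0.6)]
```

View pics/s5.png

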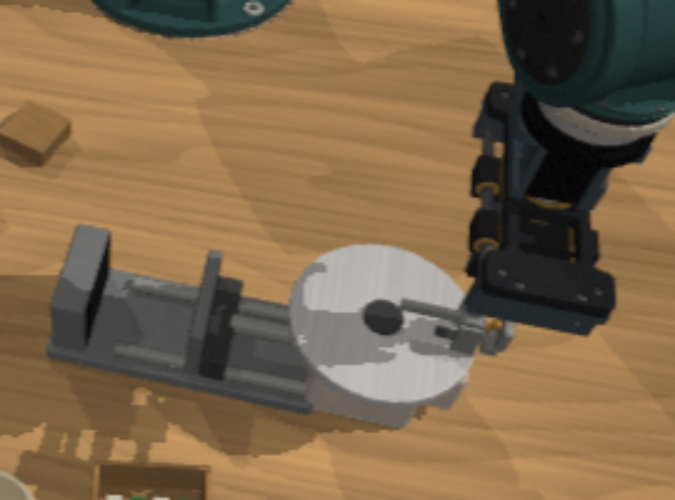

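The wheel turned once and the jaw opened to about 88 mm as expected. I'll do the second turn.

{"method": "servo_tool", "body": {"plan": [[[0,-0.0047,-0.0237,0,0,0,0],[0,-0.0134,-0.0201,0,0,0,0],[0,-0.0201,-0.0135,0,0,0,0],[0,-0.0237,-0.0047,0,0,0,0],[0,-0.0238,0.0047,0,0,0,0],[0,-0.0201,0.0134,0,0,0,0],[0,-0.0134,0.0202,0,0,0,0],[0,-0.0048,0.0237,0,0,0,0]]]}}

```text
clock: 14.8
eef_pos: [0.5378, 0.1738, 0.1588]
tool_rot: [0.708, 0.016, 0.706, -0.014]
contact_force: [-4.7, 23.1, 9.1]
opening: 0.0201
```

{"method": "servo_tool", "body": {"plan": [[[0,0.0047,0.0237,0,0,0,0],[0,0.0135,0.0201,0,0,0,0],[0,0.0201,0.0135,0,0,0,0],[0,0.0237,0.0047,0,0,0,0],[0,0.0237,-0.0047,0,0,0,0],[0,0.0202,-0.0134,0,0,0,0],[0,0.0134,-0.0201,0,0,0,0],[0,0.0047,-0.0238,0,0,0,0]]]}}

```text
clock: 15.8
eef_pos: [0.5434, 0.2989, 0.1589]
tool_rot: [0.709, 0.015, 0.705, -0.013]
contact_force: [5.5, -0.4, 4.5]
opening: 0.0205
```

{"method": "servo_tool", "body": {"plan": [[[0,0,-0.001,0,0,0,0],[0,0,-0.001,0,0,0,0],[0,0,0,0,0,0,0]]]}}

```text
clock: 16.18
eef_pos: [0.5412, 0.2986, 0.1589]
tool_rot: [0.708, 0.016, 0.706, -0.014]
contact_force: [2.3, 7.0, 4.5]
opening: 0.0204
```

Run:
```python
from h import *
im=r.camera("scene")
o=r.get_obs();print(o["clock"],o["opening"],o["contact_force"],o["eef_pos"],o["joint_pos"].round(2))
print([(back("scene",d["location"],.055).round(3),d["p"]) for d in r.mark_of("scene","jaw_face")][:1])
```

```text
16.225 0.019839701784504664 [2.22857736 6.40762986 4.35768921] [0.54124692 0.29856635 0.15890853] [0.47 0.32 1.93 0.   0.88 0.51]
[(array([0.538, 0.151, 0.055]), 0.84)]
```

{"method": "servo_tool", "body": {"plan": [[[0,0,-0.003,0,0,0,0],[0,0,0,0,0,0,0]]]}}

```text
clock: 16.52
eef_pos: [0.5404, 0.2987, 0.159]
tool_rot: [0.71, 0.016, 0.704, -0.013]
contact_force: [17.5, 5.0, -7.5]
opening: 0.0201
```

{"method": "servo_tool", "body": {"plan": [[[0,0,0.004,0,0,0,0],[0,0,0,0,0,0,80],[0,0,0,0,0,0,80],[-0.03,0,0,0,0,0,80],[-0.05,0,0,0,0,0,80],[-0.03,-0.03,0,0,0,0,80],[0,-0.05,0,0,0,0,80],[0,-0.05,0,0,0,0,80]]]}}

```text
clock: 17.52
eef_pos: [0.5349, 0.166, 0.2675]
tool_rot: [0.707, 0.014, 0.707, -0.014]
contact_force: [-0.1, -0.2, 0.0]
opening: 0.073
```

```bash
cat >> h.py <<'E'
def cases(c="top"):
    img=r.camera(c);hsv=cv2.cvtColor(img,cv2.COLOR_BGR2HSV)
    for d in r.cut_out(c,"case1"):
        q=hsv[d["region"]]
        if np.median(q[:,1])>90: continue
        w=np.array([back(c,p,.024)[:2] for p in np.argwhere(d["region"])],np.float32)
        rc=cv2.minAreaRect(w);a=rc[2] if rc[1][0]>rc[1][1] else rc[2]+90
        print(c,"case",round(d["p"],2),np.round(d["location"]),"mid",np.round(rc[0],3),"size",np.round(rc[1],3),"length at",round(a,1))
E
python3 - <<'E'
from h import *
o=r.get_obs();print(o["clock"],o["eef_pos"],o["joint_pos"].round(3))
cases();cases("scene")
cv2.imwrite("pics/t6.png",r.camera("top"))
E
```

```text
17.525 [0.53491735 0.16601002 0.26746973] [ 0.259  0.095  1.985 -0.     1.062  0.3  ]
top case 0.91 [254. 402.] mid [ 0.42  -0.326] size [0.064 0.101] length at 179.8
top case 0.82 [242. 337.] mid [ 0.447 -0.171] size [0.066 0.104] length at 143.2
scene case 0.94 [184. 205.] mid [ 0.457 -0.166] size [0.077 0.107] length at 145.8
scene case 0.87 [165. 149.] mid [ 0.43 -0.32] size [0.115 0.073] length at 0.4
scene case 0.37 [228. 386.] mid [0.49  0.278] size [0.166 0.219] length at 102.0
```

```bash
cat >> h.py <<'E'
D=np.array([0,0,-1.]);s2=np.sqrt(.5)
def lie(mid,deg,off=.028,gz=.027):
    L=np.array([np.cos(np.radians(deg)),np.sin(np.radians(deg)),0]);X=s2*(D+L)
    B=frame(X,-np.cross(ez,L));g=np.array([*mid,gz])-off*L
    return g+.019*X,B,X
E
python3 - <<'E'
from h import *
t,B,X=lie((.448,-.172),143.5)
print(t,B.as_matrix().round(2))
rows([(t-.1*X,B,80),(t,B,80,4)])
E
```

```text
[ 0.45970815 -0.18066358  0.01356497] [[-0.57 -0.57  0.59]
 [ 0.42  0.42  0.8 ]
 [-0.71  0.71  0.  ]]
[[[0.0203,-0.0434,-0.0003,-5.9,2.4,4.6,80],[0.0169,-0.0447,-0.004,-5.9,2.5,4.6,80],[0.0135,-0.0452,-0.008,-5.8,2.4,4.6,80],[0.0103,-0.0453,-0.0121,-5.9,2.4,4.6,80],[0.0073,-0.0444,-0.0164,-5.9,2.5,4.6,80],[0.0046,-0.043,-0.0206,-5.9,2.4,4.5,80],[0.0022,-0.041,-0.0248,-5.8,2.5,4.6,80],[0.0002,-0.0383,-0.0288,-5.9,2.4,4.6,80]]]
[[[-0.0015,-0.0351,-0.0325,-5.9,2.4,4.6,80],[0.025,0.0,0.0,0.0,0.0,0.0,80],[0.025,0.0,0.0,0.0,0.0,0.0,80],[0.025,0.0,-0.0001,0.0,0.0,0.0,80],[0.025,0.0,0.0,0.0,0.0,0.0,80]]]
```

{"method": "servo_tool", "body": {"plan": [[[0.0203,-0.0434,-0.0003,-5.9,2.4,4.6,80],[0.0169,-0.0447,-0.004,-5.9,2.5,4.6,80],[0.0135,-0.0452,-0.008,-5.8,2.4,4.6,80],[0.0103,-0.0453,-0.0121,-5.9,2.4,4.6,80],[0.0073,-0.0444,-0.0164,-5.9,2.5,4.6,80],[0.0046,-0.043,-0.0206,-5.9,2.4,4.5,80],[0.0022,-0.041,-0.0248,-5.8,2.5,4.6,80],[0.0002,-0.0383,-0.0288,-5.9,2.4,4.6,80]]]}}

```text
clock: 18.77
eef_pos: [0.5193, -0.1803, 0.1035]
tool_rot: [0.498, -0.046, 0.719, 0.483]
contact_force: [1.2, -0.7, 0.4]
opening: 0.0728
```

{"method": "servo_tool", "body": {"plan": [[[-0.0015,-0.0351,-0.0325,-5.9,2.4,4.6,80],[0,0,0,0,0,0,80]]]}}

```text
clock: 19.02
eef_pos: [0.5166, -0.2237, 0.0812]
tool_rot: [0.46, -0.051, 0.705, 0.537]
contact_force: [-0.5, 0.6, 0.5]
opening: 0.0732
```

Run:
```python
from h import *
o=r.get_obs();print(o["clock"],o["eef_pos"],o["joint_pos"].round(3))
t,B,X=lie((.448,-.172),143.5)
rows([(t,B,80,4)])
cases()
```

```text
19.025 [ 0.51660591 -0.22370418  0.08122315] [-0.497  0.714  1.661  0.098  1.551 -1.474]
[[[0.0246,0.0005,0.0002,0.0,0.0,-0.1,80],[0.0245,0.0006,0.0002,0.0,0.0,0.0,80],[0.0246,0.0006,0.0002,0.0,0.0,-0.1,80],[0.0246,0.0007,0.0002,0.0,0.0,0.0,80]]]
```

{"method": "servo_tool", "body": {"plan": [[[0.0246,0.0005,0,0,0,0,80],[0.0246,0.0006,0,0,0,0,80],[0.0246,0.0006,0,0,0,0,80],[0.0246,0.0006,0,0,0,0,80],[0,0,0,0,0,0,80]]], "newtons": 30}}

```text
clock: 19.75
eef_pos: [0.4589, -0.1788, 0.0166]
tool_rot: [0.461, -0.053, 0.705, 0.536]
contact_force: [0.7, 0.3, 0.3]
opening: 0.0728
```

{"method": "servo_tool", "body": {"plan": [[[0,0,0,0,0,0,0],[0,0,0,0,0,0,0],[0,0,0,0,0,0,0],[0,0,0,0,0,0,0],[0,0,0,0,0,0,0]]]}}

```text
clock: 20.38
eef_pos: [0.4608, -0.1808, 0.0173]
tool_rot: [0.462, -0.053, 0.705, 0.536]
contact_force: [4.4, 1.6, 7.8]
opening: 0.0602
```

Run:
```python
from h import *
im=r.camera("scene");cv2.imwrite("pics/s7.png",cv2.resize(im[80:300,90:330],None,fx=2.5,fy=2.5))
o=r.get_obs();print(o["clock"],o["opening"],o["contact_force"],o["eef_pos"],o["joint_pos"].round(3))
```

```text
20.425 0.060048210499108814 [3.60702199 1.77145141 7.04112955] [ 0.46079335 -0.1808133   0.01726756] [-0.481  0.734  1.8    0.113  1.386 -1.481]
```

View pics/s7.png

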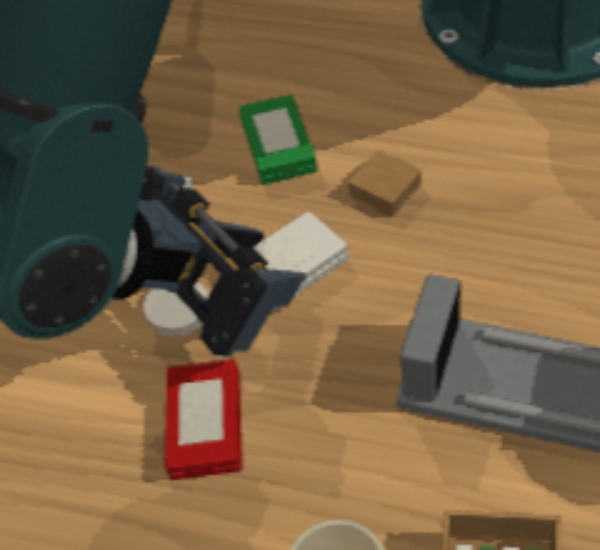

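```bash
cat > kin.py <<'E'
from h import *
from scipy.optimize import least_squares
Q=np.array([[1.254,.379,1.735,0,1.028,-.033],[.373,.234,1.979,0,.928,.418],[.4673,.3211,1.9331,0,.8856,.5072],[.259,.095,1.985,0,1.062,.3],[-.497,.714,1.661,.098,1.551,-1.474],[-.481,.734,1.8,.113,1.386,-1.481]])
P=np.array([[.196,.672,.213],[.53786,.23536,.19],[.5398,.29864,.15855],[.53492,.16601,.26747],[.51661,-.2237,.08122],[.46079,-.18081,.01727]])
Rz=lambda a:R.from_euler('z',a);Ry=lambda a:R.from_euler('y',a)
def fk(q,v,s):
    a1,off,d1,a2,e,a3,d6=v
    F=Rz(q[0])*Ry(q[1]+q[2]);T=F*Rz(s*q[3])*Ry(q[4])
    return Rz(q[0]).apply([a1,off,d1])+(Rz(q[0])*Ry(q[1])).apply([0,0,a2])+F.apply([e,0,a3])+T.apply([0,0,d6]),T*Rz(s*q[5])
def fit():
    best=None
    for s in(1,-1):
        f=least_squares(lambda v:np.concatenate([fk(q,v,s)[0]-p for q,p in zip(Q,P)]),[0,.02,.4,.5,0,.5,.2])
        if best is None or f.cost<best[0]:best=(f.cost,s,f.x,np.abs(f.fun).max())
    return best
E
python3 - <<'E'
from kin import *
b=fit();print(b)
M=None
for s in(1,-1):
    T=fk(Q[5],b[2],s)[1];print(s,T.as_matrix()[:,2].round(3),rot().as_matrix()[:,0].round(3))
    # constant tool offset
    print((T.inv()*rot()).as_matrix().round(2).tolist())
E
```

```text
(np.float64(2.679907833766924e-07), 1, array([2.68766879e-04, 2.32820431e-02, 3.19611142e-01, 5.51511965e-01,
       4.34366213e-02, 6.04946725e-01, 2.68771514e-01]), np.float64(0.00043185898725606187))
1 [-0.567  0.421 -0.708] [-0.567  0.421 -0.708]
[[0.0, 0.0, -1.0], [0.0, 1.0, 0.0], [1.0, -0.0, 0.0]]
-1 [-0.669  0.224 -0.708] [-0.567  0.421 -0.708]
[[0.22, 0.22, 0.95], [0.02, -0.98, 0.22], [0.98, -0.02, -0.22]]
```

```bash
cat >> kin.py <<'E'
V=fit()[2];OFF=R.from_matrix([[0,0,-1],[0,1,0],[1,0,0]])
LO=np.array([-2.77,-.74,0,-1.06,.31,-3.08]);HI=np.array([2.77,2.19,2.66,4.2,2.87,3.08])
def ik(p,B,seed):
    def e(q):
        a,T=fk(q,V,1);return np.concatenate([(a-p)*5,((T*OFF).inv()*B).as_rotvec()])
    f=least_squares(e,np.clip(seed,LO+.01,HI-.01),bounds=(LO,HI));return f.x,np.abs(f.fun).max()
def stand(mid,L,tcp,x,h,dz=0):
    "tcp pose that stands the case held now: case mid (lying), L, measured tcp"
    A=rot();L=np.array(L);Wd=np.cross(ez,L);src=np.column_stack([L,D,Wd]);dst=np.column_stack([D,h,np.cross(h,ez)])
    M=dst@src.T;v=np.array(tcp)-np.array(mid);v=v-Wd*(v@Wd)
    return O+x*ex+[0,0,.065+dz]+M@v, R.from_matrix(M)*A
def check(wps):
    q=r.get_obs()["joint_pos"];p=r.get_obs()["eef_pos"];A=rot()
    for t,B in wps:
        for i in range(1,5):
            q,e=ik(p+(t-p)*i/4,A*R.from_rotvec((A.inv()*B).as_rotvec()*i/4),q)
            print(q.round(2),round(e,4))
        p,A=t,B
E
python3 - <<'E'
from kin import *
a=np.radians(143.5);L=np.array([np.cos(a),np.sin(a),0]);tcp=r.get_obs()["eef_pos"]
for h in(-ex,ex):
    t,B=stand([.448,-.172,.012],L,tcp,.016,h)
    print(h,t,B.as_matrix().round(2).tolist(),"grasp",t-.019*B.as_matrix()[:,0])
    check([(tcp+[0,0,.17],rot()),(t+[0,0,.1],B),(t,B)])
E
```

```text
[-0.04187565 -0.99912283 -0.        ] [0.52739059 0.02174891 0.08052637] [[-0.03, 0.03, 1.0], [-0.71, 0.71, -0.04], [-0.71, -0.71, 0.0]] grasp [0.52793565 0.03519385 0.09394042]
[-0.48  0.67  1.81  0.11  1.44 -1.47] 0.0
[-0.48  0.6   1.82  0.11  1.5  -1.47] 0.0
[-0.48  0.54  1.82  0.11  1.56 -1.46] 0.0
[-0.48  0.48  1.81  0.11  1.63 -1.45] 0.0
[-0.35  0.3   1.96  0.07  1.31 -1.07] 0.0
[-0.14  0.19  2.06 -0.13  1.06 -0.52] 0.0
[ 0.11  0.2   2.1  -0.5   1.02  0.2 ] 0.0
[ 0.34  0.35  2.03 -0.77  1.23  0.82] 0.0
[ 0.34  0.39  2.03 -0.78  1.2   0.86] 0.0
[ 0.34  0.43  2.04 -0.8   1.17  0.89] 0.0
[ 0.34  0.48  2.03 -0.81  1.14  0.92] 0.0
[ 0.34  0.52  2.03 -0.82  1.11  0.96] 0.0
[0.04187565 0.99912283 0.        ] [0.52694943 0.01122302 0.08052637] [[0.03, -0.03, -1.0], [0.71, -0.71, 0.04], [-0.71, -0.71, 0.0]] grasp [ 0.52640437 -0.00222192  0.09394042]
[-0.48  0.67  1.81  0.11  1.44 -1.47] 0.0
[-0.48  0.6   1.82  0.11  1.5  -1.47] 0.0
[-0.48  0.54  1.82  0.11  1.56 -1.46] 0.0
[-0.48  0.48  1.81  0.11  1.63 -1.45] 0.0
[-0.42  0.36  1.91  0.18  1.43 -1.98] 0.0
[-0.39  0.28  2.    0.34  1.25 -2.58] 0.0
[-0.34  0.25  2.05  0.5   1.15 -3.08] 0.0934
[-0.14  0.18  2.07  0.4   1.   -3.08] 0.4501
[-0.13  0.21  2.08  0.38  0.95 -3.08] 0.4732
[-0.12  0.25  2.09  0.37  0.9  -3.08] 0.4959
[-0.11  0.29  2.09  0.36  0.86 -3.08] 0.5183
[-0.1   0.34  2.09  0.34  0.81 -3.08] 0.5402
```

Run:
```python
from kin import *
a=np.radians(143.5);L=np.array([np.cos(a),np.sin(a),0]);tcp=r.get_obs()["eef_pos"]
t,B=stand([.448,-.172,.012],L,tcp,.018,-ex)
print(t,B.as_quat(scalar_first=True))
rows([(tcp+[0,0,.16],rot(),0),(t+[0,0,.09],B,0,14)])
```

```text
[0.52747434 0.02374715 0.08052637] [-0.64749431  0.25769665 -0.65837267  0.28440988]
[[[-0.0283,0.0282,0.0,0.0,0.0,0.0,0],[-0.0284,0.0283,0.0001,0.0,0.0,0.0,0],[-0.0283,0.0282,0.0,0.0,0.0,0.0,0],[-0.0283,0.0283,0.0001,0.0,0.0,0.0,0],[0.0038,0.0031,0.0146,4.4,0.0,-5.9,0],[0.0034,0.0046,0.0143,4.4,0.0,-5.8,0],[0.0028,0.0059,0.0138,4.4,0.0,-5.9,0],[0.0022,0.0073,0.0134,4.4,0.0,-5.9,0]]]
[[[0.0014,0.0085,0.0128,4.4,0.0,-5.9,0],[0.0004,0.0095,0.012,4.4,0.1,-5.8,0],[-0.0006,0.0104,0.0113,4.4,0.0,-5.9,0],[-0.0017,0.0111,0.0105,4.4,0.0,-5.9,0],[-0.0029,0.0117,0.0096,4.4,0.0,-5.8,0],[-0.004,0.012,0.0087,4.4,0.0,-5.9,0],[-0.0054,0.0121,0.0078,4.4,0.0,-5.9,0],[-0.0065,0.0121,0.0068,4.4,0.0,-5.9,0]]]
[[[-0.0079,0.0119,0.0059,4.4,0.0,-5.8,0],[-0.0089,0.0114,0.005,4.4,0.0,-5.9,0]]]
```

{"method": "servo_tool", "body": {"plan": [[[-0.0283,0.0282,0,0,0,0,0],[-0.0284,0.0283,0,0,0,0,0],[-0.0283,0.0282,0,0,0,0,0],[-0.0283,0.0283,0,0,0,0,0],[0.0038,0.0031,0.0146,4.4,0,-5.9,0],[0.0034,0.0046,0.0143,4.4,0,-5.8,0],[0.0028,0.0059,0.0138,4.4,0,-5.9,0],[0.0022,0.0073,0.0134,4.4,0,-5.9,0]]]}}

```text
clock: 21.42
eef_pos: [0.4792, -0.1221, 0.1749]
tool_rot: [0.564, -0.124, 0.753, 0.315]
contact_force: [0.9, 0.3, -2.0]
opening: 0.0598
```

{"method": "servo_tool", "body": {"plan": [[[0.0014,0.0085,0.0128,4.4,0,-5.9,0],[0.0004,0.0095,0.012,4.4,0.1,-5.8,0],[-0.0006,0.0104,0.0113,4.4,0,-5.9,0],[-0.0017,0.0111,0.0105,4.4,0,-5.9,0],[-0.0029,0.0117,0.0096,4.4,0,-5.8,0],[-0.004,0.012,0.0087,4.4,0,-5.9,0],[-0.0054,0.0121,0.0078,4.4,0,-5.9,0],[-0.0065,0.0121,0.0068,4.4,0,-5.9,0]]]}}

```text
clock: 22.42
eef_pos: [0.5172, -0.0048, 0.1711]
tool_rot: [0.652, -0.238, 0.7, -0.168]
contact_force: [0.2, 0.1, -2.1]
opening: 0.0596
```

{"method": "servo_tool", "body": {"plan": [[[-0.0079,0.0119,0.0059,4.4,0,-5.8,0],[-0.0089,0.0114,0.005,4.4,0,-5.9,0],[0,0,0,0,0,0,0]]]}}

```text
clock: 22.8
eef_pos: [0.5265, 0.0253, 0.1688]
tool_rot: [0.647, -0.259, 0.659, -0.284]
contact_force: [-0.7, -0.6, -1.1]
opening: 0.0597
```

Run:
```python
from kin import *
im=r.camera("scene");cv2.imwrite("pics/s8.png",cv2.resize(im[80:300,180:420],None,fx=2.5,fy=2.5))
o=r.get_obs();print(o["clock"],o["opening"],o["contact_force"],o["eef_pos"],o["joint_pos"].round(3))
B=R.from_quat([-0.64749431,0.25769665,-0.65837267,0.28440988],scalar_first=True)
rows([(np.array([0.52747434,0.02374715,0.0865]),B,0,5)])
```

```text
22.85 0.06006003336131257 [-0.00244629 -0.8132853  -1.65299959] [0.52633705 0.02454417 0.16912073] [ 0.341  0.367  2.033 -0.774  1.221  0.837]
[[[0.0118,0.0116,0.0003,0.0,0.0,0.0,0],[0.0118,0.0116,0.0002,0.1,0.0,0.0,0],[0.0118,0.0116,0.0003,0.0,0.0,0.0,0],[0.0117,0.0115,0.0002,0.0,0.0,0.0,0],[0.0118,0.0116,0.0003,0.1,0.0,-0.1,0]]]
```

View pics/s8.png

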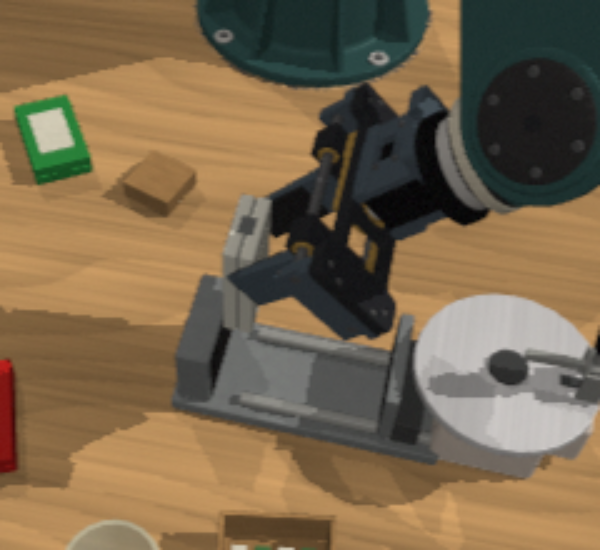

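The case is held upright over the bed near the fixed jaw. I'll lower it and feel for the bed.

{"method": "servo_tool", "body": {"plan": [[[0.0118,0.0116,0.0003,0,0,0,0],[0.0118,0.0116,0.0002,0,0,0,0],[0.0118,0.0116,0.0003,0,0,0,0],[0.0117,0.0115,0.0002,0,0,0,0],[0.0118,0.0116,0.0003,0,0,0,0],[0,0,0,0,0,0,0]]]}}

```text
clock: 23.6
eef_pos: [0.5267, 0.0227, 0.0855]
tool_rot: [0.646, -0.258, 0.659, -0.284]
contact_force: [-1.0, 0.3, -1.4]
opening: 0.0602
```

{"method": "servo_tool", "body": {"plan": [[[0.0014,0.0014,0,0,0,0,0],[0.0014,0.0014,0,0,0,0,0],[0,0,0,0,0,0,0]]]}}

```text
clock: 23.98
eef_pos: [0.5275, 0.023, 0.0831]
tool_rot: [0.647, -0.258, 0.659, -0.284]
contact_force: [0.4, -0.1, -1.7]
opening: 0.06
```

{"method": "servo_tool", "body": {"plan": [[[0.0011,0.0011,0,0,0,0,0],[0.0011,0.0011,0,0,0,0,0],[0,0,0,0,0,0,0]]]}}

```text
clock: 24.35
eef_pos: [0.5271, 0.0227, 0.0811]
tool_rot: [0.647, -0.258, 0.659, -0.285]
contact_force: [-8.9, 4.0, 18.2]
opening: 0.0601
```

{"method": "servo_tool", "body": {"plan": [[[0.0007,0.0007,0,0,0,0,0],[0.0007,0.0007,0,0,0,0,0],[0,0,0,0,0,0,0]]]}}

```text
clock: 24.72
eef_pos: [0.526, 0.0224, 0.08]
tool_rot: [0.645, -0.259, 0.659, -0.287]
contact_force: [-18.0, 8.4, 35.2]
opening: 0.0596
```

{"method": "servo_tool", "body": {"plan": [[[-0.001,-0.001,0,0,0,0,0],[0,0,0,0,0,0,0],[0,0,0,0,0,0,80],[0,0,0,0,0,0,80],[0,0,0,0,0,0,80],[-0.03,0,0,0,0,0,80],[-0.05,0,0,0,0,0,80],[-0.05,0,0,0,0,0,80]]]}}

```text
clock: 25.72
eef_pos: [0.531, 0.1158, 0.1719]
tool_rot: [0.647, -0.258, 0.659, -0.284]
contact_force: [0.8, -0.0, -0.5]
opening: 0.0731
```

{"method": "servo_tool", "body": {"plan": [[[-0.04,0.02,0,0,0,0,80],[-0.04,0.02,0,0,0,0,80]]]}}

```text
clock: 25.98
eef_pos: [0.5346, 0.2011, 0.2]
tool_rot: [0.647, -0.258, 0.659, -0.284]
contact_force: [0.5, -0.3, -0.2]
opening: 0.0727
```

Run:
```python
from kin import *
im=r.camera("scene");im2=r.camera("top")
cv2.imwrite("pics/s9.png",np.hstack([cv2.resize(im[120:300,200:380],(396,396)),cv2.resize(im2[140:270,210:340],(396,396))]))
cv2.imwrite("pics/t9full.png",im2)
o=r.get_obs();print(o["clock"],o["eef_pos"],o["joint_pos"].round(3));cases()
```

```text
26.075 [0.53567248 0.20336351 0.20056443] [ 0.592  0.446  1.832 -0.616  1.426  0.903]
top case 0.63 [205. 258.] mid [0.534 0.017] size [0.027 0.076] length at 179.3
top case 0.57 [251. 401.] mid [ 0.419 -0.327] size [0.102 0.061] length at 0.9
```

View pics/s9.png

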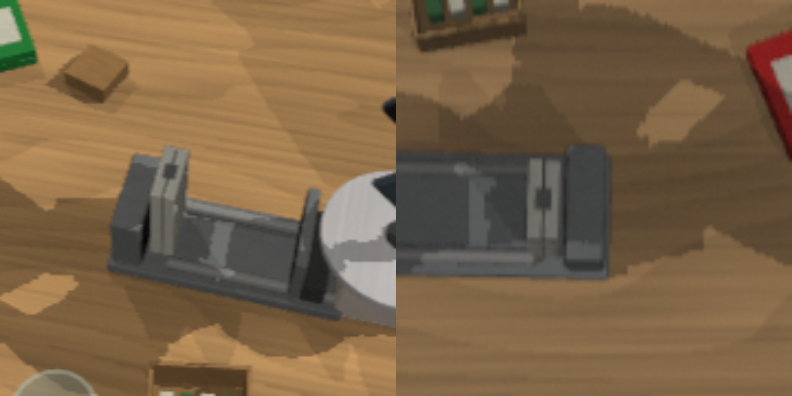

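Run:
```python
from kin import *
for a in[(527,157),(560,157),(527,241),(560,241),(543.5,199)]:
    p=back("top",(140+a[1]/3.046-.4,210+(a[0]-396)/3.046-.4),.115)-O;print((p@ex).round(4),(p@ey).round(4))
# is fixed-jaw face in same crop (565..605,146..268) z .08
for a in[(566,148),(566,267)]:
    p=back("top",(140+a[1]/3.046-.4,210+(a[0]-396)/3.046-.4),.08)-O;print("jaw",(p@ex).round(4),(p@ey).round(4))
t,B,X=lie((.420,-.328),180)
print(t);check([(t-.1*X+[0,0,.12],B),(t-.1*X,B),(t,B)])
rows([(t-.1*X+[0,0,.12],B,80),(t-.1*X,B,80,3)])
```

```text
0.0289 -0.0289
0.0044 -0.0295
0.027 0.034
0.0027 0.0334
0.0157 0.0024
jaw 0.0007 -0.0434
jaw -0.0017 0.0481
[ 0.43456497 -0.328       0.01356497]
[ 0.3   0.26  2.   -0.48  1.18  0.18] 0.0
[-0.04  0.24  1.98 -0.27  1.18 -0.67] 0.0
[-0.31  0.38  1.83 -0.21  1.4  -1.38] 0.0
[-0.47  0.58  1.61 -0.33  1.67 -1.95] 0.0
[-0.47  0.61  1.62 -0.33  1.63 -1.94] 0.0
[-0.47  0.65  1.62 -0.33  1.6  -1.92] 0.0
[-0.47  0.69  1.62 -0.33  1.56 -1.91] 0.0
[-0.47  0.73  1.62 -0.33  1.52 -1.9 ] 0.0
[-0.48  0.74  1.65 -0.34  1.48 -1.89] 0.0
[-0.49  0.74  1.68 -0.34  1.44 -1.89] 0.0
[-0.5   0.75  1.71 -0.35  1.4  -1.88] 0.0
[-0.52  0.77  1.74 -0.36  1.36 -1.87] 0.0
[[[0.0285,-0.029,-0.0006,-7.7,0.0,5.2,80],[0.0258,-0.0311,-0.0047,-7.7,0.0,5.3,80],[0.0229,-0.0325,-0.009,-7.8,0.0,5.2,80],[0.0198,-0.0328,-0.0135,-7.7,0.0,5.3,80],[0.0169,-0.0325,-0.0178,-7.7,-0.1,5.2,80],[0.0139,-0.0312,-0.0221,-7.7,0.0,5.3,80],[0.0111,-0.029,-0.0262,-7.7,0.0,5.2,80],[0.0086,-0.0262,-0.03,-7.7,0.0,5.3,80]]]
[[[0.0064,-0.0226,-0.0332,-7.8,0.0,5.2,80],[0.0045,-0.0184,-0.036,-7.7,0.0,5.3,80],[0.0029,-0.0138,-0.0382,-7.7,0.0,5.2,80],[0.002,-0.0087,-0.0397,-7.7,0.0,5.3,80],[0.0014,-0.0035,-0.0405,-7.7,0.0,5.2,80],[0.0283,-0.0283,0.0,0.0,0.0,0.0,80],[0.0283,-0.0283,0.0001,0.0,0.0,0.0,80],[0.0283,-0.0282,0.0,0.0,0.0,0.0,80]]]
```

{"method": "servo_tool", "body": {"plan": [[[0.0285,-0.029,-0.0006,-7.7,0,5.2,80],[0.0258,-0.0311,-0.0047,-7.7,0,5.3,80],[0.0229,-0.0325,-0.009,-7.8,0,5.2,80],[0.0198,-0.0328,-0.0135,-7.7,0,5.3,80],[0.0169,-0.0325,-0.0178,-7.7,-0.1,5.2,80],[0.0139,-0.0312,-0.0221,-7.7,0,5.3,80],[0.0111,-0.029,-0.0262,-7.7,0,5.2,80],[0.0086,-0.0262,-0.03,-7.7,0,5.3,80]]]}}

```text
clock: 27.18
eef_pos: [0.5149, -0.1274, 0.2022]
tool_rot: [0.482, -0.304, 0.754, 0.327]
contact_force: [0.2, 0.3, 0.8]
opening: 0.0729
```

{"method": "servo_tool", "body": {"plan": [[[0.0064,-0.0226,-0.0332,-7.8,0,5.2,80],[0.0045,-0.0184,-0.036,-7.7,0,5.3,80],[0.0029,-0.0138,-0.0382,-7.7,0,5.2,80],[0.002,-0.0087,-0.0397,-7.7,0,5.3,80],[0.0014,-0.0035,-0.0405,-7.7,0,5.2,80],[0,0,0,0,0,0,80]]]}}

```text
clock: 27.92
eef_pos: [0.5031, -0.3307, 0.2026]
tool_rot: [0.271, -0.268, 0.654, 0.654]
contact_force: [-0.6, -0.0, -1.0]
opening: 0.0728
```

Run:
```python
from kin import *
o=r.get_obs();print(o["clock"],o["eef_pos"],o["joint_pos"].round(3))
cases();cases("scene")
t,B,X=lie((.420,-.328),180)
rows([(t-.1*X,B,80,3),(t-[0,0,.004],B,80,4)])
```

```text
27.925 [ 0.50311277 -0.33073937  0.20260128] [-0.476  0.582  1.613 -0.33   1.672 -1.952]
top case 0.61 [200. 132.] mid [0.56  0.311] size [0.092 0.032] length at 68.8
scene case 0.89 [169. 148.] mid [ 0.43  -0.321] size [0.072 0.114] length at 179.5
scene case 0.77 [210. 277.] mid [0.494 0.012] size [0.13  0.039] length at 8.1
[[[0.0281,-0.0286,0.0,0.0,0.0,0.0,80],[0.0281,-0.0285,0.0,-0.1,0.0,0.0,80],[0.0281,-0.0286,-0.0001,0.0,0.0,0.0,80],[0.0257,-0.0007,0.0,0.0,0.0,0.0,80],[0.0257,-0.0007,0.0,0.0,0.0,0.0,80],[0.0257,-0.0007,0.0,0.0,0.0,0.0,80],[0.0257,-0.0006,0.0,0.0,0.0,0.0,80]]]
```

{"method": "servo_tool", "body": {"plan": [[[0.0281,-0.0286,0,0,0,0,80],[0.0281,-0.0285,0,0,0,0,80],[0.0281,-0.0286,0,0,0,0,80],[0.0257,-0.0007,0,0,0,0,80],[0.0257,-0.0007,0,0,0,0,80],[0.0257,-0.0007,0,0,0,0,80],[0.0235,-0.0006,0,0,0,0,80],[0,0,0,0,0,0,80]]]}}

```text
clock: 29.12
eef_pos: [0.4364, -0.3277, 0.0119]
tool_rot: [0.271, -0.271, 0.654, 0.653]
contact_force: [-0.2, 1.5, 2.6]
opening: 0.073
```

{"method": "servo_tool", "body": {"plan": [[[0,0,0,0,0,0,0],[0,0,0,0,0,0,0],[0,0,0,0,0,0,0],[0,0,0,0,0,0,0],[0,0,0,0,0,0,0]]]}}

```text
clock: 29.75
eef_pos: [0.4368, -0.328, 0.0118]
tool_rot: [0.271, -0.27, 0.654, 0.653]
contact_force: [-0.0, 2.0, 7.5]
opening: 0.06
```

Run:
```python
from kin import *
o=r.get_obs();tcp=o["eef_pos"];print(o["clock"],o["opening"],tcp,o["contact_force"],rot().as_matrix().round(2).tolist())
L=np.array([-1.,0,0])
t,B=stand([.420,-.328,.012],L,tcp,.052,-ex)
print(t,B.as_quat(scalar_first=True).tolist(),"grasp",t-.019*B.as_matrix()[:,0])
u1=tcp+[0,0,.19];u2=np.array([t[0],-.1,.24])
check([(u1,rot()),(t+[0,0,.12],B),(t,B)])
rows([(u1,rot(),0),(t+[0,0,.12],B,0,16)])
```

```text
29.75 0.05996958878808506 [ 0.4368212  -0.32800272  0.01184675] [-0.03506502  2.03571972  7.48505053] [[-0.71, -0.71, 0.0], [0.0, 0.0, 1.0], [-0.71, 0.71, -0.0]]
[0.52867112 0.05230127 0.0818212 ] [-0.6476333440937722, 0.25643920457217206, -0.6585167864411916, 0.2848958194699872] grasp [0.5292339  0.06572961 0.09525112]
[-0.52  0.7   1.75 -0.36  1.42 -1.89] 0.0
[-0.52  0.63  1.76 -0.36  1.48 -1.92] 0.0
[-0.52  0.56  1.76 -0.36  1.54 -1.94] 0.0
[-0.52  0.5   1.75 -0.36  1.61 -1.96] 0.0
[-0.39  0.32  1.91 -0.25  1.36 -1.43] 0.0
[-0.18  0.19  2.05 -0.31  1.14 -0.78] 0.0
[ 0.11  0.18  2.09 -0.55  1.09  0.05] 0.0
[ 0.38  0.33  2.   -0.73  1.29  0.82] 0.0
[ 0.38  0.38  2.01 -0.75  1.25  0.85] 0.0
[ 0.38  0.43  2.01 -0.76  1.21  0.89] 0.0
[ 0.38  0.48  2.01 -0.77  1.18  0.93] 0.0
[ 0.38  0.53  2.   -0.79  1.14  0.97] 0.0
[[[-0.0336,0.0336,-0.0001,0.0,0.0,0.0,0],[-0.0336,0.0335,0.0,0.0,0.0,0.0,0],[-0.0336,0.0336,-0.0001,0.0,0.0,0.0,0],[-0.0336,0.0336,0.0,0.0,0.0,0.0,0],[-0.0041,-0.004,0.0238,6.3,0.0,-4.3,0],[-0.0038,-0.0017,0.0241,6.3,0.0,-4.2,0],[-0.0038,0.0007,0.0241,6.2,0.0,-4.3,0],[-0.0039,0.003,0.024,6.3,0.0,-4.2,0]]]
[[[-0.0043,0.0053,0.0234,6.3,0.0,-4.3,0],[-0.0047,0.0075,0.0228,6.3,0.0,-4.2,0],[-0.0054,0.0096,0.0218,6.3,0.0,-4.3,0],[-0.0061,0.0116,0.0207,6.2,0.0,-4.3,0],[-0.0071,0.0131,0.0194,6.3,0.0,-4.2,0],[-0.0081,0.0147,0.0177,6.3,0.0,-4.3,0],[-0.0093,0.0159,0.0162,6.3,0.0,-4.2,0],[-0.0105,0.0168,0.0143,6.3,0.0,-4.3,0]]]
[[[-0.0117,0.0175,0.0124,6.3,0.0,-4.2,0],[-0.013,0.0179,0.0105,6.2,-0.1,-4.3,0],[-0.0144,0.0178,0.0085,6.3,0.0,-4.2,0],[-0.0157,0.0175,0.0067,6.3,0.0,-4.3,0]]]
```

{"method": "servo_tool", "body": {"plan": [[[-0.0336,0.0336,0,0,0,0,0],[-0.0336,0.0335,0,0,0,0,0],[-0.0336,0.0336,0,0,0,0,0],[-0.0336,0.0336,0,0,0,0,0],[-0.0041,-0.004,0.0238,6.3,0,-4.3,0],[-0.0038,-0.0017,0.0241,6.3,0,-4.2,0],[-0.0038,0.0007,0.0241,6.2,0,-4.3,0],[-0.0039,0.003,0.024,6.3,0,-4.2,0]]]}}

```text
clock: 30.75
eef_pos: [0.4597, -0.2321, 0.2012]
tool_rot: [0.417, -0.298, 0.733, 0.447]
contact_force: [-0.0, 0.0, -1.2]
opening: 0.0599
```

{"method": "servo_tool", "body": {"plan": [[[-0.0043,0.0053,0.0234,6.3,0,-4.3,0],[-0.0047,0.0075,0.0228,6.3,0,-4.2,0],[-0.0054,0.0096,0.0218,6.3,0,-4.3,0],[-0.0061,0.0116,0.0207,6.2,0,-4.3,0],[-0.0071,0.0131,0.0194,6.3,0,-4.2,0],[-0.0081,0.0147,0.0177,6.3,0,-4.3,0],[-0.0093,0.0159,0.0162,6.3,0,-4.2,0],[-0.0105,0.0168,0.0143,6.3,0,-4.3,0]]]}}

```text
clock: 31.75
eef_pos: [0.5054, -0.042, 0.2015]
tool_rot: [0.612, -0.291, 0.734, -0.039]
contact_force: [0.7, -0.4, -0.6]
opening: 0.0598
```

{"method": "servo_tool", "body": {"plan": [[[-0.0117,0.0175,0.0124,6.3,0,-4.2,0],[-0.013,0.0179,0.0105,6.2,-0.1,-4.3,0],[-0.0144,0.0178,0.0085,6.3,0,-4.2,0],[-0.0157,0.0175,0.0067,6.3,0,-4.3,0],[0,0,0,0,0,0,0]]]}}

```text
clock: 32.38
eef_pos: [0.5285, 0.0539, 0.2005]
tool_rot: [0.648, -0.257, 0.658, -0.284]
contact_force: [-0.4, -0.2, -2.4]
opening: 0.06
```

Run:
```python
from kin import *
im=r.camera("scene");cv2.imwrite("pics/s10.png",cv2.resize(im[80:300,180:420],None,fx=2.5,fy=2.5))
o=r.get_obs();print(o["clock"],o["opening"],o["contact_force"],o["eef_pos"],rot().as_quat(scalar_first=True).round(3))
B=R.from_quat([-0.6476333440937722, 0.25643920457217206, -0.6585167864411916, 0.2848958194699872],scalar_first=True)
rows([(np.array([0.5287,0.0523,0.0865]),B,0,6)])
```

```text
32.425 0.05948413429636065 [ 0.34540534  0.53266081 -0.87042009] [0.52824373 0.05292198 0.20073549] [ 0.648 -0.257  0.659 -0.284]
[[[0.0135,0.0134,0.0001,0.0,0.0,0.0,0],[0.0136,0.0134,0.0,0.0,0.0,0.0,0],[0.0135,0.0134,0.0001,0.1,0.0,0.0,0],[0.0136,0.0133,0.0001,0.0,0.1,0.0,0],[0.0135,0.0134,0.0,0.0,0.0,0.0,0],[0.0135,0.0134,0.0001,0.0,0.0,-0.1,0]]]
```

View pics/s10.png

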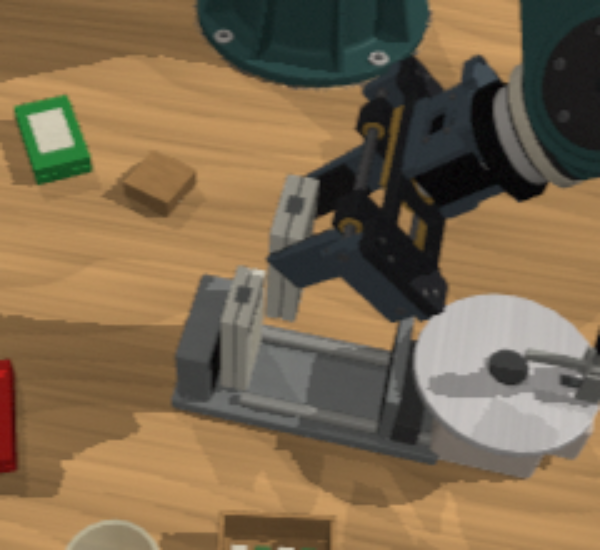

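The second case is held upright behind the first, which still stands.

{"method": "servo_tool", "body": {"plan": [[[0.0135,0.0134,0,0,0,0,0],[0.0136,0.0134,0,0,0,0,0],[0.0135,0.0134,0,0,0,0,0],[0.0136,0.0133,0,0,0,0,0],[0.0135,0.0134,0,0,0,0,0],[0.0128,0.0127,0,0,0,0,0],[0,0,0,0,0,0,0]]]}}

```text
clock: 33.3
eef_pos: [0.528, 0.0511, 0.0867]
tool_rot: [0.647, -0.257, 0.659, -0.285]
contact_force: [-0.4, 0.1, -0.4]
opening: 0.0601
```

{"method": "servo_tool", "body": {"plan": [[[0.0014,0.0014,0,0,0,0,0],[0.0011,0.0011,0,0,0,0,0],[0,0,0,0,0,0,0]]]}}

```text
clock: 33.67
eef_pos: [0.5288, 0.0515, 0.0849]
tool_rot: [0.648, -0.256, 0.658, -0.285]
contact_force: [-0.2, -0.1, -1.3]
opening: 0.0598
```

{"method": "servo_tool", "body": {"plan": [[[0.0008,0.0008,0,0,0,0,0],[0.0008,0.0008,0,0,0,0,0],[0,0,0,0,0,0,0]]]}}

```text
clock: 34.05
eef_pos: [0.5286, 0.0514, 0.0823]
tool_rot: [0.648, -0.256, 0.658, -0.285]
contact_force: [0.6, 0.2, -1.3]
opening: 0.0603
```

{"method": "servo_tool", "body": {"plan": [[[0.0008,0.0008,0,0,0,0,0],[0,0,0,0,0,0,0]]]}}

```text
clock: 34.3
eef_pos: [0.5286, 0.0514, 0.0811]
tool_rot: [0.648, -0.256, 0.658, -0.285]
contact_force: [-0.2, 0.0, -0.7]
opening: 0.06
```

{"method": "servo_tool", "body": {"plan": [[[0.0007,0.0007,0,0,0,0,0],[0,0,0,0,0,0,0]]]}}

```text
clock: 34.55
eef_pos: [0.5287, 0.0514, 0.0807]
tool_rot: [0.648, -0.257, 0.658, -0.285]
contact_force: [-1.6, 1.3, 8.2]
opening: 0.0598
```

Contact with the bed; release and retreat along the fingers.

{"method": "servo_tool", "body": {"plan": [[[0,0,0,0,0,0,80],[0,0,0,0,0,0,80],[0,0,0,0,0,0,80],[-0.03,0,0,0,0,0,80],[-0.05,0,0,0,0,0,80],[-0.05,0,0,0,0,0,80],[-0.05,0,0,0,0,0,80],[0,0,0,0,0,0,80]]]}}

```text
clock: 35.55
eef_pos: [0.5352, 0.181, 0.2098]
tool_rot: [0.65, -0.256, 0.657, -0.284]
contact_force: [0.6, -0.4, -1.5]
opening: 0.0731
```

Run:
```python
from kin import *
im=r.camera("scene");im2=r.camera("top")
cv2.imwrite("pics/s11.png",np.hstack([cv2.resize(im[120:300,200:380],(396,396)),cv2.resize(im2[140:270,210:340],(396,396))]))
cv2.imwrite("pics/t11full.png",im2)
o=r.get_obs();print(o["clock"],o["eef_pos"],o["joint_pos"].round(3));cases();cases("scene")
# to above handle, tool down
h=C+.062*ex
rows([(o["eef_pos"]+[0,.02,.06],rot(),60,2),(h+[0,.001,.25],DN,60),(h+[0,.001,.158],DN,60,3)])
```

```text
35.65 [0.53358953 0.17835934 0.20702122] [ 0.562  0.417  1.863 -0.631  1.414  0.887]
top case 0.92 [204. 243.] mid [0.538 0.052] size [0.029 0.074] length at 179.5
top case 0.62 [206. 258.] mid [0.534 0.018] size [0.024 0.076] length at 179.3
scene case 0.71 [216. 291.] mid [0.497 0.049] size [0.134 0.034] length at 5.1
scene case 0.66 [209. 275.] mid [0.494 0.014] size [0.135 0.035] length at 7.7
[[[-0.0288,-0.0141,-0.0003,0.0,0.0,0.0,60],[-0.0287,-0.0141,-0.0004,0.0,0.0,0.0,60],[-0.0117,0.0164,0.0007,0.0,0.0,9.0,60],[-0.0089,0.0181,0.0007,0.0,0.0,9.0,60],[-0.006,0.0193,0.0007,-0.1,0.0,9.0,60],[-0.0029,0.0199,0.0007,0.0,0.0,9.1,60],[0.0002,0.0202,0.0008,0.0,0.0,9.0,60],[0.0307,0.0,0.0,0.0,0.0,0.0,60]]]
[[[0.0306,-0.0001,0.0,0.0,0.0,0.0,60],[0.0307,0.0,0.0,0.0,0.0,0.0,60]]]
```

View pics/s11.png

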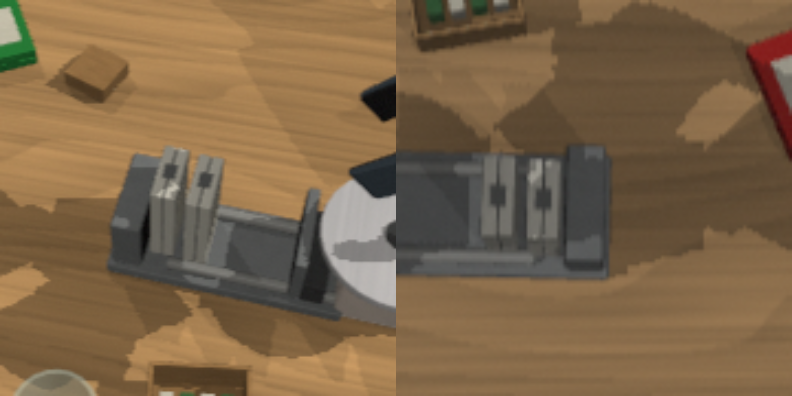

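Both cases stand in a row, centred. Now I'll return to the upright handle.

{"method": "servo_tool", "body": {"plan": [[[-0.0288,-0.0141,0,0,0,0,60],[-0.0287,-0.0141,0,0,0,0,60],[-0.0117,0.0164,0.0007,0,0,9,60],[-0.0089,0.0181,0.0007,0,0,9,60],[-0.006,0.0193,0.0007,-0.1,0,9,60],[-0.0029,0.0199,0.0007,0,0,9.1,60],[0.0002,0.0202,0.0008,0,0,9,60],[0,0,0,0,0,0,60]]], "newtons": 50}}

```text
clock: 36.85
eef_pos: [0.5423, 0.2969, 0.2506]
tool_rot: [0.707, 0.015, 0.707, -0.015]
contact_force: [-0.4, -1.1, 0.3]
opening: 0.0546
```

Run:
```python
from kin import *
o=r.get_obs();print(o["clock"],o["eef_pos"],o["joint_pos"].round(3))
for c in("scene","top"):
  r.camera(c)
  for t in("handle_tip",):
    print(c,[(d["location"],round(d["p"],2)) for d in r.mark_of(c,t)][:1])
h=C+.062*ex
s=rows([(h+[0,.001,.158],DN,60,3),(h+[0,.001,.158],DN,0,5)])
g=2*np.pi;end=12.566-1.27
# unwind clockwise from angle 0 to -end
n=30;A=np.linspace(0,-end,n+1)
print("start",end)
rows([(C+[0,.001,0]+.062*(np.cos(a)*ex+np.sin(a)*ey)+[0,0,.158],DN,0,1) for a in A[1:]],s)
```

```text
36.85 [0.54232057 0.29688651 0.250629  ] [0.463 0.211 1.883 0.    1.048 0.506]
scene [([201.4, 434.1], 0.83)]
top [([200.1, 133.9], 0.57)]
[[[0.0309,-0.0002,-0.0003,0.0,0.0,0.0,60],[0.031,-0.0002,-0.0003,0.0,0.0,0.0,60],[0.0309,-0.0002,-0.0003,0.1,0.0,0.1,60],[0.0,0.0,0.0,0.0,0.0,0.0,0],[0.0,0.0,0.0,0.0,0.0,0.0,0],[0.0,0.0,0.0,0.0,0.0,0.0,0],[0.0,0.0,0.0,0.0,0.0,0.0,0],[0.0,0.0,0.0,0.0,0.0,0.0,0]]]
start 11.296000000000001
[[[0.0,-0.0043,0.0228,0.0,0.0,0.0,0],[0.0,-0.0124,0.0196,0.0,0.0,0.0,0],[0.0,-0.0188,0.0137,0.0,0.0,0.0,0],[0.0,-0.0225,0.0058,0.0,0.0,0.0,0],[0.0,-0.023,-0.0029,0.0,0.0,0.0,0],[0.0,-0.0204,-0.0111,0.0,0.0,0.0,0],[-0.0001,-0.0148,-0.0178,0.0,0.0,0.0,0],[0.0,-0.0073,-0.022,0.0,0.0,0.0,0]]]
[[[0.0,0.0014,-0.0232,0.0,0.0,0.0,0],[0.0,0.0097,-0.021,0.0,0.0,0.0,0],[0.0,0.0169,-0.016,0.0,0.0,0.0,0],[0.0,0.0215,-0.0087,0.0,0.0,0.0,0],[0.0,0.0232,-0.0002,0.0,0.0,0.0,0],[0.0001,0.0216,0.0084,0.0,0.0,0.0,0],[0.0,0.0171,0.0158,0.0,0.0,0.0,0],[0.0,0.01,0.0209,0.0,0.0,0.0,0]]]
[[[0.0,0.0017,0.0232,0.0,0.0,0.0,0],[0.0,-0.007,0.0221,0.0,0.0,0.0,0],[0.0,-0.0146,0.018,0.0,0.0,0.0,0],[0.0,-0.0203,0.0114,0.0,0.0,0.0,0],[0.0,-0.023,0.0031,0.0,0.0,0.0,0],[0.0,-0.0225,-0.0055,0.0,0.0,0.0,0],[-0.0001,-0.0189,-0.0134,0.0,0.0,0.0,0],[0.0,-0.0127,-0.0195,0.0,0.0,0.0,0]]]
[[[0.0,-0.0046,-0.0227,0.0,0.0,0.0,0],[0.0,0.0041,-0.0229,0.0,0.0,0.0,0],[0.0,0.0121,-0.0197,0.0,0.0,0.0,0],[0.0,0.0186,-0.0139,0.0,0.0,0.0,0],[0.0,0.0224,-0.0061,0.0,0.0,0.0,0],[0.0001,0.0231,0.0026,0.0,0.0,0.0,0]]]
```

{"method": "servo_tool", "body": {"plan": [[[0.0309,0,0,0,0,0,60],[0.031,0,0,0,0,0,60],[0.0309,0,0,0,0,0,60],[0,0,0,0,0,0,0],[0,0,0,0,0,0,0],[0,0,0,0,0,0,0],[0,0,0,0,0,0,0],[0,0,0,0,0,0,0]]]}}

```text
clock: 38.05
eef_pos: [0.5429, 0.2989, 0.1595]
tool_rot: [0.708, 0.015, 0.706, -0.014]
contact_force: [-2.7, -0.6, 6.7]
opening: 0.0202
```

{"method": "servo_tool", "body": {"plan": [[[0,0,0,0,0,0,0],[0,-0.0043,0.0228,0,0,0,0],[0,-0.0124,0.0196,0,0,0,0]]]}}

```text
clock: 38.42
eef_pos: [0.5844, 0.2804, 0.1595]
tool_rot: [0.707, 0.015, 0.707, -0.014]
contact_force: [-12.5, -4.9, 14.4]
opening: 0.0199
```

{"method": "servo_tool", "body": {"plan": [[[0,-0.0188,0.0137,0,0,0,0],[0,-0.0225,0.0058,0,0,0,0],[0,-0.023,-0.0029,0,0,0,0],[0,-0.0204,-0.0111,0,0,0,0],[0,-0.0148,-0.0178,0,0,0,0],[0,-0.0073,-0.022,0,0,0,0]]]}}

```text
clock: 39.17
eef_pos: [0.5466, 0.1752, 0.1596]
tool_rot: [0.709, 0.016, 0.705, -0.013]
contact_force: [3.2, 13.9, 2.2]
opening: 0.0206
```

{"method": "servo_tool", "body": {"plan": [[[0,0.0014,-0.0232,0,0,0,0],[0,0.0097,-0.021,0,0,0,0],[0,0.0169,-0.016,0,0,0,0],[0,0.0215,-0.0087,0,0,0,0],[0,0.0232,-0.0002,0,0,0,0],[0,0.0216,0.0084,0,0,0,0],[0,0.0171,0.0158,0,0,0,0],[0,0.01,0.0209,0,0,0,0]]]}}

```text
clock: 40.17
eef_pos: [0.5264, 0.2987, 0.1595]
tool_rot: [0.707, 0.015, 0.707, -0.013]
contact_force: [-6.0, -1.6, 9.7]
opening: 0.0206
```

Run:
```python
from kin import *
im=r.camera("scene");print([(back("scene",d["location"],.055).round(3),d["p"]) for d in r.mark_of("scene","jaw_face")][:1])
cases("scene")
o=r.get_obs();d=o["eef_pos"]-C;print(o["clock"],o["eef_pos"],o["contact_force"],"angle",np.arctan2(d@ey,d@ex),np.hypot(d@ex,d@ey))
E=12.566-1.27;a0=-E*16/30
A=np.linspace(a0,-E,29)
p=lambda a:C+[0,.001,0]+.062*(np.cos(a)*ex+np.sin(a)*ey)+[0,0,.158]
rows([(p(a),DN,0,1) for a in A[1:]],(p(a0),DN))
```

```text
[(array([0.543, 0.099, 0.055]), 0.86)]
scene case 0.73 [314. 226.] mid [ 0.756 -0.037] size [0.11  0.077] length at 14.1
scene case 0.7 [210. 278.] mid [0.495 0.013] size [0.133 0.037] length at 8.0
scene case 0.69 [214. 291.] mid [0.497 0.049] size [0.133 0.034] length at 2.7
40.375 [0.52821627 0.29848131 0.15962456] [ 2.93962633  6.9927491  -0.25055457] angle 0.20582249611090794 0.06485077844545532
[[[0.0,0.0019,0.0115,0.0,0.0,0.0,0],[0.0,-0.0003,0.0116,0.0,0.0,0.0,0],[0.0,-0.0024,0.0114,0.0,0.0,0.0,0],[0.0,-0.0046,0.0108,0.0,0.0,0.0,0],[0.0,-0.0064,0.0097,0.0,0.0,0.0,0],[0.0,-0.0082,0.0083,0.0,0.0,0.0,0],[0.0,-0.0096,0.0066,0.0,0.0,0.0,0],[0.0,-0.0106,0.0047,0.0,0.0,0.0,0]]]
[[[0.0,-0.0114,0.0027,0.0,0.0,0.0,0],[0.0,-0.0116,0.0005,0.0,0.0,0.0,0],[0.0,-0.0116,-0.0017,0.0,0.0,0.0,0],[0.0,-0.011,-0.0039,0.0,0.0,0.0,0],[0.0,-0.0101,-0.0058,0.0,0.0,0.0,0],[0.0,-0.0088,-0.0076,0.0,0.0,0.0,0],[0.0,-0.0072,-0.0092,0.0,0.0,0.0,0],[0.0,-0.0054,-0.0103,0.0,0.0,0.0,0]]]
[[[0.0,-0.0034,-0.0111,0.0,0.0,0.0,0],[0.0,-0.0012,-0.0116,0.0,0.0,0.0,0],[0.0,0.0009,-0.0116,0.0,0.0,0.0,0],[0.0,0.0031,-0.0113,0.0,0.0,0.0,0],[0.0,0.0052,-0.0104,0.0,0.0,0.0,0],[0.0,0.007,-0.0093,0.0,0.0,0.0,0],[0.0,0.0087,-0.0078,0.0,0.0,0.0,0],[0.0,0.0099,-0.0061,0.0,0.0,0.0,0]]]
[[[0.0,0.011,-0.0041,0.0,0.0,0.0,0],[0.0,0.0114,-0.002,0.0,0.0,0.0,0],[0.0,0.0117,0.0002,0.0,0.0,0.0,0],[0.0,0.0114,0.0024,0.0,0.0,0.0,0]]]
```

{"method": "servo_tool", "body": {"plan": [[[0,0.0019,0.0115,0,0,0,0],[0,-0.0003,0.0116,0,0,0,0],[0,-0.0024,0.0114,0,0,0,0],[0,-0.0046,0.0108,0,0,0,0],[0,-0.0064,0.0097,0,0,0,0],[0,-0.0082,0.0083,0,0,0,0],[0,-0.0096,0.0066,0,0,0,0],[0,-0.0106,0.0047,0,0,0,0]]]}}

```text
clock: 41.38
eef_pos: [0.5993, 0.254, 0.1595]
tool_rot: [0.707, 0.015, 0.707, -0.014]
contact_force: [-9.8, 2.7, 11.3]
opening: 0.0201
```

{"method": "servo_tool", "body": {"plan": [[[0,-0.0114,0.0027,0,0,0,0],[0,-0.0116,0.0005,0,0,0,0],[0,-0.0116,-0.0017,0,0,0,0],[0,-0.011,-0.0039,0,0,0,0],[0,-0.0101,-0.0058,0,0,0,0],[0,-0.0088,-0.0076,0,0,0,0],[0,-0.0072,-0.0092,0,0,0,0],[0,-0.0054,-0.0103,0,0,0,0]]]}}

```text
clock: 42.38
eef_pos: [0.5615, 0.1796, 0.1595]
tool_rot: [0.708, 0.016, 0.706, -0.013]
contact_force: [-0.4, 15.4, 3.9]
opening: 0.0204
```

{"method": "servo_tool", "body": {"plan": [[[0,-0.0034,-0.0111,0,0,0,0],[0,-0.0012,-0.0116,0,0,0,0],[0,0.0009,-0.0116,0,0,0,0],[0,0.0031,-0.0113,0,0,0,0],[0,0.0052,-0.0104,0,0,0,0],[0,0.007,-0.0093,0,0,0,0]]]}}

```text
clock: 43.12
eef_pos: [0.4972, 0.1925, 0.1595]
tool_rot: [0.708, 0.015, 0.706, -0.014]
contact_force: [4.1, -4.7, 6.5]
opening: 0.02
```

{"method": "servo_tool", "body": {"plan": [[[0,0.0087,-0.0078,0,0,0,0],[0,0.0099,-0.0061,0,0,0,0],[0,0.011,-0.0041,0,0,0,0],[0,0.0114,-0.002,0,0,0,0],[0,0.0117,0.0002,0,0,0,0],[0,0.0114,0.0024,0,0,0,0],[0,0,0,0,0,0,0]]]}}

```text
clock: 44.0
eef_pos: [0.481, 0.2583, 0.1595]
tool_rot: [0.707, 0.015, 0.707, -0.014]
contact_force: [-11.0, 5.5, 14.4]
opening: 0.0202
```

Run:
```python
from kin import *
im=r.camera("scene");im2=r.camera("top")
print([(back("scene",d["location"],.055).round(3),d["p"]) for d in r.mark_of("scene","jaw_face")][:1])
cv2.imwrite("pics/s12.png",np.hstack([cv2.resize(im[120:300,200:440],(480,360)),cv2.resize(im2[140:270,180:295],(318,360))]))
o=r.get_obs();d=o["eef_pos"]-C-[0,.001,0];print(o["clock"],o["opening"],o["eef_pos"],o["contact_force"],"angle",np.arctan2(d@ey,d@ex),np.hypot(d@ex,d@ey))
```

```text
[(array([0.531, 0.047, 0.055]), 0.82)]
44.15 0.02002913434217203 [0.4809166  0.25808195 0.15943007] [-10.94238204   4.88695714  14.37582299] angle 1.2407167757078925 0.06213238073066086
```

View pics/s12.png

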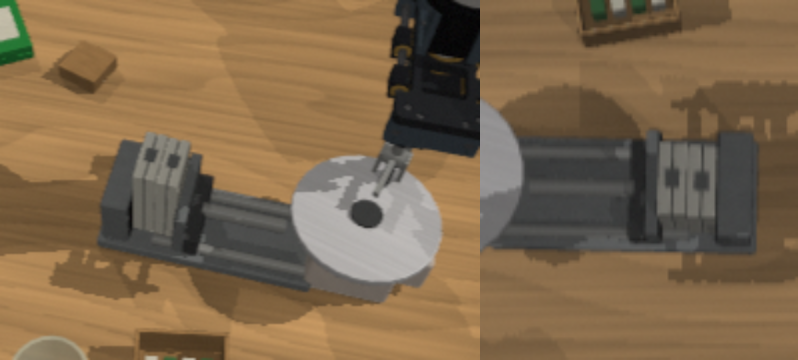

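Run:
```python
from kin import *
for c in("scene","top"):
  r.camera(c)
  for t,z in(("handle_hinge",.121),("wheel_axis",.095)):
    for d in r.mark_of(c,t)[:1]:
      p=back(c,d["location"],z);v=p-C;print(c,t,d["p"],p.round(3),"angle",round(np.arctan2(v@ey,v@ex),3),round(np.hypot(v@ex,v@ey),3))
o=r.get_obs();print(o["ft_torque"])
```

```text
scene handle_hinge 0.58 [0.482 0.253 0.121] angle 1.293 0.06
scene wheel_axis 0.69 [0.542 0.239 0.095] angle -0.652 0.005
top handle_hinge 0.95 [0.48  0.253 0.121] angle 1.301 0.061
top wheel_axis 0.75 [0.528 0.235 0.095] angle 1.531 0.011
[ 0.70637845  2.64262472 -0.03598275]
```

Run:
```python
from kin import *
a=1.28;rad=np.cos(a)*ex+np.sin(a)*ey;hp=C+[0,.001,0]+.062*rad
Ba=Rz(a)*DN;o=r.get_obs();p=o["eef_pos"];A=rot()
print("handle",hp)
for B in(Ba,frame([0,0,-1],-Ba.as_matrix()[:,2])):print(np.degrees((A.inv()*B).as_rotvec()).round(1))
check([(hp+[0,0,.228],Ba),(hp+[0,0,.160],Ba)])
rows([(p,A,60,3),(p+[0,0,.07],A,60,2),(hp+[0,0,.229],Ba,60,8),(hp+[0,0,.160],Ba,60,3)])
```

```text
handle [0.48019951 0.25574804 0.        ]
[-73.3   0.1  -0.1]
[ 1.067e+02 -2.000e-01 -1.000e-01]
[0.45 0.19 2.07 0.   0.89 0.17] 0.0
[ 0.45  0.16  2.06  0.    0.92 -0.15] 0.0
[ 0.45  0.14  2.05  0.    0.95 -0.47] 0.0
[ 0.45  0.11  2.04  0.    0.98 -0.79] 0.0
[ 0.45  0.14  2.05 -0.    0.95 -0.79] 0.0
[ 0.45  0.16  2.06 -0.    0.92 -0.79] 0.0
[ 0.45  0.19  2.07 -0.    0.89 -0.79] 0.0
[ 0.45  0.21  2.08  0.    0.85 -0.79] 0.0
[[[0.0,0.0,0.0,0.0,0.0,0.0,60],[0.0,0.0,0.0,0.0,0.0,0.0,60],[0.0,0.0,0.0,0.0,0.0,0.0,60],[-0.035,0.0001,0.0,0.0,0.0,0.0,60],[-0.035,0.0001,0.0,0.0,0.0,0.0,60],[0.0001,-0.0003,-0.0001,-9.2,0.0,0.0,60],[0.0,-0.0003,-0.0001,-9.1,0.0,0.0,60],[0.0001,-0.0002,-0.0002,-9.2,0.0,0.0,60]]]
[[[0.0,-0.0002,-0.0002,-9.2,0.1,-0.1,60],[0.0001,-0.0002,-0.0002,-9.1,0.0,0.0,60],[0.0,-0.0002,-0.0003,-9.2,0.0,0.0,60],[0.0001,-0.0001,-0.0002,-9.2,0.0,0.0,60],[0.0,0.0,-0.0003,-9.1,0.0,0.0,60],[0.023,0.0,0.0,0.0,0.0,0.0,60],[0.023,-0.0001,0.0,0.0,0.0,0.0,60],[0.023,0.0,0.0,0.0,0.0,-0.1,60]]]
```

{"method": "servo_tool", "body": {"plan": [[[0,0,0,0,0,0,60],[0,0,0,0,0,0,60],[0,0,0,0,0,0,60],[-0.035,0,0,0,0,0,60],[-0.035,0,0,0,0,0,60],[0,-0.0003,0,-9.2,0,0,60],[0,-0.0003,0,-9.1,0,0,60],[0,-0.0002,0,-9.2,0,0,60]]], "newtons": 25}}

```text
clock: 45.45
eef_pos: [0.4815, 0.2564, 0.2283]
tool_rot: [0.69, -0.155, 0.689, 0.156]
contact_force: [0.6, -0.3, -0.5]
opening: 0.0546
```

{"method": "servo_tool", "body": {"plan": [[[0,-0.0002,0,-9.2,0,0,60],[0,-0.0002,0,-9.1,0,0,60],[0,-0.0002,0,-9.2,0,0,60],[0,0,0,-9.2,0,0,60],[0,0,0,-9.1,0,0,60],[0,0,0,0,0,0,60]]]}}

```text
clock: 46.2
eef_pos: [0.4818, 0.2559, 0.2282]
tool_rot: [0.577, -0.41, 0.575, 0.41]
contact_force: [-0.5, 0.4, -0.3]
opening: 0.0549
```

Run:
```python
from kin import *
P={"handle_tip":{},"handle_hinge":{}}
for c in("scene","top"):
  r.camera(c)
  for t in P:
    for d in r.mark_of(c,t)[:1]:P[t][c]=np.array(d["location"]);print(c,t,d["location"],d["p"],back(c,d["location"],.203 if t=="handle_tip" else .121).round(4))
o=r.get_obs();print(o["clock"],o["eef_pos"])
a=1.28;Ba=Rz(a)*DN;rad=np.cos(a)*ex+np.sin(a)*ey;hp=C+[0,.001,0]+.062*rad
rows([(hp+[0,0,.160],Ba,60,3)])
```

```text
scene handle_tip [173.4, 408.5] 0.87 [0.4864 0.2567 0.203 ]
scene handle_hinge [195.5, 396.0] 0.79 [0.4763 0.2549 0.121 ]
top handle_tip [206.8, 269.8] 0.21 [ 0.5055 -0.0101  0.203 ]
46.5 [0.48184394 0.25597181 0.22821397]
[[[0.0227,0.0005,-0.0003,0.0,0.0,0.0,60],[0.0228,0.0005,-0.0003,-0.1,0.1,0.0,60],[0.0227,0.0005,-0.0002,0.0,0.0,0.0,60]]]
```

Consistent with y of about 0.255–0.257. Descend and grip.

{"method": "servo_tool", "body": {"plan": [[[0.0227,0,0,0,0,0,60],[0.0228,0,0,0,0,0,60],[0.0227,0,0,0,0,0,60],[0,0,0,0,0,0,0],[0,0,0,0,0,0,0],[0,0,0,0,0,0,0],[0,0,0,0,0,0,0],[0,0,0,0,0,0,0]]]}}

```text
clock: 47.5
eef_pos: [0.4822, 0.256, 0.1608]
tool_rot: [0.577, -0.41, 0.575, 0.41]
contact_force: [-1.1, -3.2, 6.7]
opening: 0.0207
```

Run:
```python
from kin import *
o=r.get_obs();print(o["clock"],o["opening"],o["eef_pos"],o["contact_force"])
p=o["eef_pos"];v=p-C-[0,.001,0];print("angle",np.arctan2(v@ey,v@ex),np.hypot(v@ex,v@ey))
a=np.arctan2(v@ey,v@ex);rad=np.cos(a)*ex+np.sin(a)*ey
H=C+[0,.001,0]+.062*rad+[0,0,.121];rho=p[2]+.019-.121
off=np.array([p[0],p[1],0])-np.array([H[0],H[1],0]);print("rho",rho,off)
w=[(p+rho*(-np.cos(f)*rad)+[0,0,rho*(np.sin(f)-1)],rot(),0,1) for f in np.linspace(np.pi/2,-.03,21)[1:]]
rows(w)
```

```text
47.5 0.020664360302555643 [0.48223715 0.25596013 0.16084559] [-1.05233847 -3.24151783  6.70984945]
angle 1.2656035007271418 0.06014958936314115
rho 0.05884559021917388 [ 0.00174007 -0.00062942  0.        ]
[[[0.0002,-0.0047,-0.0001,0.0,0.0,0.0,0],[0.0006,-0.0047,0.0,0.0,0.0,0.0,0],[0.0009,-0.0046,-0.0001,0.0,0.0,0.0,0],[0.0013,-0.0045,-0.0001,0.0,0.0,0.0,0],[0.0017,-0.0044,0.0,0.0,0.0,0.0,0],[0.002,-0.0043,-0.0001,0.0,0.0,0.0,0],[0.0023,-0.0041,-0.0001,0.0,0.0,0.0,0],[0.0027,-0.0038,0.0,0.0,0.0,0.0,0]]]
[[[0.003,-0.0037,-0.0001,0.0,0.0,0.0,0],[0.0032,-0.0034,-0.0001,0.0,0.0,0.0,0],[0.0035,-0.0031,0.0,0.0,0.0,0.0,0],[0.0038,-0.0029,-0.0001,0.0,0.0,0.0,0],[0.0039,-0.0025,0.0,0.0,0.0,0.0,0],[0.0042,-0.0022,0.0,0.0,0.0,0.0,0],[0.0043,-0.0019,-0.0001,0.0,0.0,0.0,0],[0.0045,-0.0015,0.0,0.0,0.0,0.0,0]]]
[[[0.0045,-0.0012,0.0,0.0,0.0,0.0,0],[0.0047,-0.0008,-0.0001,0.0,0.0,0.0,0],[0.0047,-0.0004,0.0,0.0,0.0,0.0,0],[0.0047,0.0,0.0,0.0,0.0,0.0,0]]]
```

{"method": "servo_tool", "body": {"plan": [[[0.0002,-0.0047,0,0,0,0,0],[0.0006,-0.0047,0,0,0,0,0],[0.0009,-0.0046,0,0,0,0,0],[0.0013,-0.0045,0,0,0,0,0],[0.0017,-0.0044,0,0,0,0,0]]], "newtons": 40}}

```text
clock: 48.12
eef_pos: [0.5027, 0.2488, 0.156]
tool_rot: [0.576, -0.41, 0.576, 0.411]
contact_force: [-11.8, 1.1, 11.3]
opening: 0.0205
```

{"method": "servo_tool", "body": {"plan": [[[0.002,-0.0043,0,0,0,0,0],[0.0023,-0.0041,0,0,0,0,0],[0.0027,-0.0038,0,0,0,0,0],[0.003,-0.0037,0,0,0,0,0],[0.0032,-0.0034,0,0,0,0,0],[0.0035,-0.0031,0,0,0,0,0],[0.0038,-0.0029,0,0,0,0,0],[0.0039,-0.0025,0,0,0,0,0]]]}}

```text
clock: 49.12
eef_pos: [0.5319, 0.2395, 0.1329]
tool_rot: [0.578, -0.411, 0.574, 0.41]
contact_force: [3.6, -8.2, 16.0]
opening: 0.0203
```

{"method": "servo_tool", "body": {"plan": [[[0.0042,-0.0022,0,0,0,0,0],[0.0043,-0.0019,0,0,0,0,0],[0.0045,-0.0015,0,0,0,0,0],[0.0045,-0.0012,0,0,0,0,0],[0.0047,-0.0008,0,0,0,0,0],[0.0047,-0.0004,0,0,0,0,0],[0.003,0,0,0,0,0,0],[0,0,0,0,0,0,0]]]}}

```text
clock: 50.12
eef_pos: [0.5412, 0.2367, 0.1033]
tool_rot: [0.578, -0.412, 0.573, 0.41]
contact_force: [15.8, -14.0, 9.0]
opening: 0.0203
```

{"method": "servo_tool", "body": {"plan": [[[0,0,0,0,0,0,50],[0,0,0,0,0,0,50],[0,0,0,0,0,0,50],[-0.04,0,0,0,0,0,50],[-0.05,0,0,0,0,0,50],[-0.05,0.05,0.03,0,0,0,50],[-0.03,0.05,0.05,0,0,0,50],[0,0.02,0.06,0,0,0,50]]]}}

```text
clock: 51.12
eef_pos: [0.4816, 0.3891, 0.2591]
tool_rot: [0.578, -0.41, 0.574, 0.411]
contact_force: [1.7, -1.0, -1.0]
opening: 0.0458
```

{"method": "servo_tool", "body": {"plan": [[[0,0,0.06,0,0,0,50],[0,0,0.04,0,0,0,50],[0,0,0,0,0,0,50]]]}}

```text
clock: 51.5
eef_pos: [0.5149, 0.484, 0.2558]
tool_rot: [0.576, -0.411, 0.575, 0.411]
contact_force: [-0.7, -0.4, -0.7]
opening: 0.0456
```

Run:
```python
from kin import *
im=r.camera("scene");im2=r.camera("top")
cv2.imwrite("pics/s13.png",np.hstack([cv2.resize(im[130:280,230:450],(440,300)),cv2.resize(im2[140:270,110:295],(427,300))])[:, :800])
o=r.get_obs();print(o["clock"],o["eef_pos"],o["contact_force"])
for c in("scene","top"):
  for t,z in(("handle_hinge",.121),("handle_tip",.121),("jaw_face",.055)):
    for d in r.mark_of(c,t)[:1]:
      p=back(c,d["location"],z);v=p-C;print(c,t,d["p"],p.round(3),"ang",round(np.arctan2(v@ey,v@ex),3),round(np.hypot(v@ex,v@ey),3),"clampx",round((p-O)@ex,3))
```

```text
51.6 [0.51446789 0.48165167 0.25587275] [ 0.87087008 -0.61288708 -0.38728908]
scene handle_hinge 0.57 [0.478 0.257 0.121] ang 1.255 0.065 clampx 0.254
scene handle_tip 0.54 [0.532 0.241 0.121] ang 0.832 0.009 clampx 0.24
scene jaw_face 0.54 [0.531 0.045 0.055] ang -3.139 0.19 clampx 0.045
top handle_hinge 0.64 [0.482 0.255 0.121] ang 1.261 0.061 clampx 0.253
top handle_tip 0.76 [0.555 0.232 0.121] ang -1.697 0.017 clampx 0.232
top jaw_face 0.66 [0.526 0.055 0.055] ang 3.112 0.18 clampx 0.055
```

View pics/s13.png

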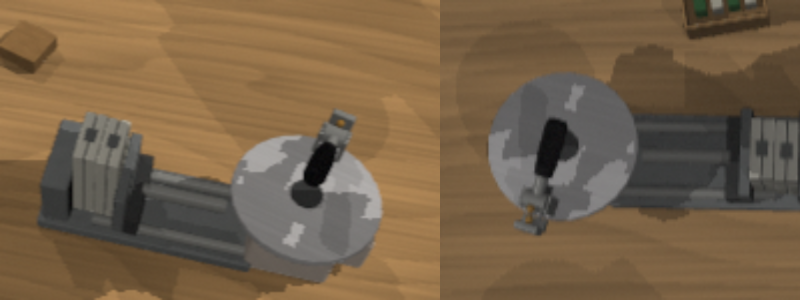

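Run:
```python
from kin import *
P={}
for c in("scene","top"):
  r.camera(c);P[c]=np.array(r.mark_of(c,"handle_tip")[0]["location"])
p=tri(P);print(P,p,[(proj(c,p)-P[c]).round(1) for c in P])
a=1.26;rad=np.cos(a)*ex+np.sin(a)*ey;H=C+[0,.001,.121]+.062*rad
for f in(0,.15,.3,.5):
  t=H+.082*(-np.cos(f)*rad+np.sin(f)*ez);print(f,t.round(3),proj("scene",t).round(1),proj("top",t).round(1))
```

```text
{'scene': array([219.7, 385.6]), 'top': array([195.9, 159.5])} [0.5466252  0.23481433 0.13006826] [array([0. , 0.2]), array([0. , 0.2])]
0 [0.558 0.229 0.121] [226.4 381.2] [191.8 163.4]
0.15 [0.557 0.229 0.133] [222.6 382.9] [191.1 162.2]
0.3 [0.554 0.23  0.145] [218.1 384.9] [191.3 160.6]
0.5 [0.548 0.232 0.16 ] [211.2 388.2] [192.7 158.2]
```

Run:
```python
from kin import *
a=1.26;rad=np.cos(a)*ex+np.sin(a)*ey;t=C+[0,.001,0]+.000*rad
B=rot();print(t)
rows([(t+[0,0,.23],B,0,7),(t+[0,0,.16],B,0,3),(t+[0,0,.14],B,0,2)])
```

```text
[0.5388 0.2355 0.    ]
[[[0.0038,-0.0147,-0.0321,0.0,0.0,0.0,0],[0.0037,-0.0147,-0.0322,0.0,0.0,0.0,0],[0.0038,-0.0147,-0.0321,0.0,0.0,0.0,0],[0.0037,-0.0147,-0.0321,0.0,0.0,0.0,0],[0.0038,-0.0147,-0.0321,0.0,0.0,0.0,0],[0.0037,-0.0147,-0.0322,0.0,0.0,0.0,0],[0.0038,-0.0147,-0.0321,0.0,0.0,0.0,0],[0.0233,0.0,0.0,0.0,0.0,0.0,0]]]
[[[0.0233,0.0,-0.0001,0.0,0.0,0.0,0],[0.0234,0.0,0.0,0.0,0.0,0.0,0],[0.01,0.0,0.0,0.0,0.0,0.0,0],[0.01,0.0,-0.0001,0.0,0.0,0.0,0]]]
```

{"method": "servo_tool", "body": {"plan": [[[0.0038,-0.0147,-0.0321,0,0,0,0],[0.0037,-0.0147,-0.0322,0,0,0,0],[0.0038,-0.0147,-0.0321,0,0,0,0],[0.0037,-0.0147,-0.0321,0,0,0,0],[0.0038,-0.0147,-0.0321,0,0,0,0],[0.0037,-0.0147,-0.0322,0,0,0,0],[0.0038,-0.0147,-0.0321,0,0,0,0],[0.0233,0,0,0,0,0,0]]], "newtons": 10}}

```text
clock: 53.1
eef_pos: [0.5399, 0.2342, 0.2076]
tool_rot: [0.578, -0.41, 0.575, 0.41]
contact_force: [0.2, 1.4, -0.4]
opening: 0.0006
```

{"method": "servo_tool", "body": {"plan": [[[0.0233,0,0,0,0,0,0],[0.0234,0,0,0,0,0,0],[0.005,0,0,0,0,0,0],[0,0,0,0,0,0,0]]]}}

```text
clock: 53.6
eef_pos: [0.5391, 0.2359, 0.1552]
tool_rot: [0.576, -0.41, 0.575, 0.411]
contact_force: [0.4, 0.4, 0.4]
opening: 0.0006
```

{"method": "servo_tool", "body": {"plan": [[[0.005,0,0,0,0,0,0],[0.005,0,0,0,0,0,0],[0,0,0,0,0,0,0]]]}}

```text
clock: 53.98
eef_pos: [0.5387, 0.2359, 0.1446]
tool_rot: [0.576, -0.41, 0.575, 0.411]
contact_force: [-0.1, -0.6, 0.3]
opening: 0.0004
```

{"method": "servo_tool", "body": {"plan": [[[0.005,0,0,0,0,0,0],[0.003,0,0,0,0,0,0],[0,0,0,0,0,0,0]]]}}

```text
clock: 54.35
eef_pos: [0.5387, 0.2358, 0.1365]
tool_rot: [0.576, -0.41, 0.575, 0.411]
contact_force: [0.1, 0.6, -0.1]
opening: 0.0009
```

{"method": "servo_tool", "body": {"plan": [[[0.003,0,0,0,0,0,0],[0,0,0,0,0,0,0]]]}}

```text
clock: 54.6
eef_pos: [0.5388, 0.2359, 0.1336]
tool_rot: [0.576, -0.41, 0.575, 0.411]
contact_force: [-1.0, -0.2, 0.4]
opening: 0.0007
```

{"method": "servo_tool", "body": {"plan": [[[0.002,0,0,0,0,0,0],[0,0,0,0,0,0,0]]]}}

```text
clock: 54.85
eef_pos: [0.5389, 0.2359, 0.1318]
tool_rot: [0.576, -0.41, 0.575, 0.411]
contact_force: [0.3, 0.0, -0.0]
opening: 0.0004
```

{"method": "servo_tool", "body": {"plan": [[[0.001,0,0,0,0,0,0],[0,0,0,0,0,0,0]]]}}

```text
clock: 55.1
eef_pos: [0.5391, 0.236, 0.131]
tool_rot: [0.577, -0.41, 0.575, 0.411]
contact_force: [-0.8, -0.1, 4.6]
opening: 0.0005
```

Contact came at z 0.131, which is exactly the flat handle's top, so the handle is folded. I'll retreat, do a last check and hand in.

{"method": "servo_tool", "body": {"plan": [[[-0.05,0,0,0,0,0,0],[-0.05,0,0,0,0,0,0],[0,0.0147,0.0321,0,0,0,0],[0,0.0147,0.0321,0,0,0,0],[0,0.0147,0.0321,0,0,0,0],[0,0.0147,0.0321,0,0,0,0],[0,0.0147,0.0321,0,0,0,0],[0,0,0,0,0,0,0]]]}}

```text
clock: 56.1
eef_pos: [0.5212, 0.4131, 0.2308]
tool_rot: [0.576, -0.411, 0.575, 0.411]
contact_force: [0.6, -0.6, -0.6]
opening: 0.0004
```

Run:
```python
from kin import *
for c in("scene","top"):
  im=r.camera(c)
  for t in("tumbler","stain_bottle"):
    print(c,t,[(back(c,d["location"],0).round(3),round(d["p"],2)) for d in r.mark_of(c,t)][:1])
  cv2.imwrite(f"pics/{c}14.png",im)
  for d in r.mark_of(c,"handle_hinge")[:1]:
    v=back(c,d["location"],.121)-C;print(c,"wheel",np.arctan2(v@ey,v@ex))
a,b=cv2.imread("pics/scene14.png")[120:400,180:460],cv2.imread("pics/top14.png")[70:270,110:310]
cv2.imwrite("pics/fin.png",np.hstack([cv2.resize(a,(400,400)),cv2.resize(b,(400,400))]))
```

```text
scene tumbler [(array([ 0.775, -0.024,  0.   ]), 0.6)]
scene stain_bottle [(array([0.741, 0.197, 0.   ]), 0.8)]
scene wheel 1.3285255321480025
top tumbler [(array([ 0.773, -0.018,  0.   ]), 0.93)]
top stain_bottle [(array([0.753, 0.187, 0.   ]), 0.68)]
top wheel 1.2999210138526194
```

View pics/fin.png

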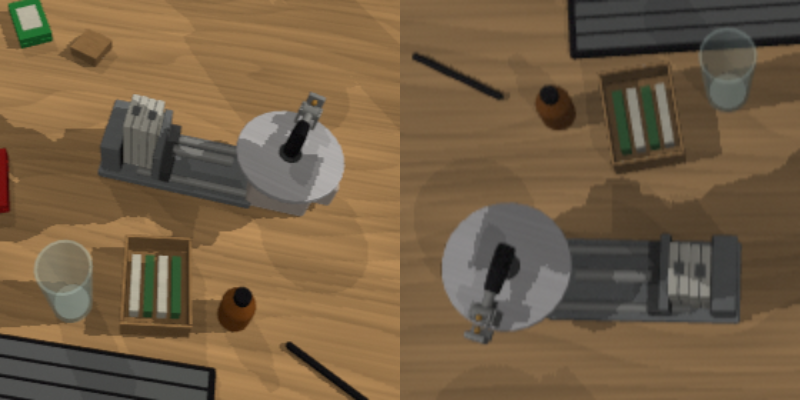

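The row is held upright between the jaws, the handle is flat, and the glass and bottle are standing where they were.

```bash
python3 -c "
from rig import r
print(r.hand_in())"
```

```text
the job is handed in; nothing more can be done
None
```

The job is done and handed in at about 56 s on the robot's clock, with no verdict reported. I latched the handle upright and wound the jaw open to its stop. Then I stood the two white cases found on the desk on the bed in one row and let them go. After that I wound the jaw shut and folded the handle flat.

Last checks:
- **Row:** In the final picture both cases stand upright and centred between the jaws.
- **Pressure plate:** The wheel reads about 1.27–1.33 rad, which works out to the plate being pushed in about 6 of its 8 mm. I worked this out from the wheel angle rather than measuring it directly.
- **Handle:** The camera's tip position suggested the handle was still about 0.2 rad up. Pressing down on it with the shut fingers met it at 131 mm, the height of a flat handle, so I took it as folded.
- **Glass and bottle:** Both are still standing, within about 1 cm of where they were first measured.

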